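# Put away terminal blocks and scrape down the repair plate

### The job

Take the lid off the spares canister, tip all the brass terminal blocks out of the cup into the canister, and put the lid properly back on. When the canister is closed, and not before, use the scraper block to push the plastic offcuts off the work plate into the catch tray at its end. Finish with the empty cup and the scraper standing upright on the bench, and leave the multimeter and the roll of tape where they are.

Things in the scene. Friction and masses are not known exactly. Their poses are not given: they have to be found in the camera images.
- canister: Fixed open aluminium canister, upright: outside diameter 104 mm, inside diameter 96 mm, 80 mm high, inner floor at 5 mm. Origin: centre of its underside on the bench, z up.
- lid: Loose round lid: flange diameter 116, 6 thick; under it a plug, diameter 86, 8 deep, 5 mm loose all round in the mouth. On top a black lifting tab, 12 (lid x) by 34 (y), centred 40 mm off-axis on the -x side, from 14 to 46 mm above the origin. Origin: centre of the plug's underside, z up; seated it is 72 mm above the canister's origin, on the bench 0. About 110 g.
- cup: Loose grey plastic cup, open on top: outside diameter 56 mm at the foot and 69 mm at the rim, 70 mm high, wall 3.5 mm, inner floor at 5 mm. Holds the terminal blocks at the start. Origin: centre of its underside, z up.
- scraper: Loose scraper block standing upright on the bench: a black rubber foot 30 mm (x) by 100 mm (y) by 22 mm high, and on it a wooden grip 22 mm (x) by 60 mm (y), from 22 mm to 54 mm height. Origin: centre of its underside, z up.
- plate: Fixed steel work plate, top 24 mm high, flat over x -75 to +75 and y -61 to +61 mm. Kerbs 6 mm thick, tops at 32 mm, along both y sides and the +x end. The -x end is open: there offcuts drop into the catch tray joined to it. Origin: on the bench below the middle of the flat top, z up.
- tray_floor (a point): Centre of the catch tray's inner floor, 4 mm above the bench; same axes as the plate. The tray is open on top, inside 86 (x) by 126 mm (y); its outer walls are 4 mm thick and 22 mm high, and the plate's edge (24 mm high) is its +x side.
- multimeter: Yellow multimeter lying on the bench, 130 x 70 x 30 mm, a bystander. Origin: centre of its underside.
- relay: Small black relay fixed to the bench, 22 x 22 x 20 mm, a bystander. Origin: centre of its underside.
- fuse_holder: Small white fuse holder fixed to the bench, 32 x 18 x 14 mm, a bystander. Origin: centre of its underside.
- tape: Roll of black tape lying flat, diameter 70 mm, 19 mm high, a bystander. Origin: centre of its underside.
- block0: Loose brass terminal block, a 14 mm cube; 5 to 8 of the eight are present, all in the cup at the start. Origin: centre of its underside (as built; it may lie on any side). Mass about 16 g.
- block1: Loose brass terminal block, a 14 mm cube; 5 to 8 of the eight are present, all in the cup at the start. Origin: centre of its underside (as built; it may lie on any side). Mass about 16 g.
- block2: Loose brass terminal block, a 14 mm cube; 5 to 8 of the eight are present, all in the cup at the start. Origin: centre of its underside (as built; it may lie on any side). Mass about 16 g.
- block3: Loose brass terminal block, a 14 mm cube; 5 to 8 of the eight are present, all in the cup at the start. Origin: centre of its underside (as built; it may lie on any side). Mass about 16 g.
- block4: Loose brass terminal block, a 14 mm cube; 5 to 8 of the eight are present, all in the cup at the start. Origin: centre of its underside (as built; it may lie on any side). Mass about 16 g.
- block5: Loose brass terminal block, a 14 mm cube; 5 to 8 of the eight are present, all in the cup at the start. Origin: centre of its underside (as built; it may lie on any side). Mass about 16 g.
- block6: Loose brass terminal block, a 14 mm cube; 5 to 8 of the eight are present, all in the cup at the start. Origin: centre of its underside (as built; it may lie on any side). Mass about 16 g.
- block7: Loose brass terminal block, a 14 mm cube; 5 to 8 of the eight are present, all in the cup at the start. Origin: centre of its underside (as built; it may lie on any side). Mass about 16 g.
- chip0: Loose grey plastic offcut, 24 x 16 x 10 mm high, lying on the work plate; 2 to 4 of the four are present. Origin: centre of its underside. Mass about 12 g.
- chip1: Loose grey plastic offcut, 24 x 16 x 10 mm high, lying on the work plate; 2 to 4 of the four are present. Origin: centre of its underside. Mass about 12 g.
- chip2: Loose grey plastic offcut, 24 x 16 x 10 mm high, lying on the work plate; 2 to 4 of the four are present. Origin: centre of its underside. Mass about 12 g.
- chip3: Loose grey plastic offcut, 24 x 16 x 10 mm high, lying on the work plate; 2 to 4 of the four are present. Origin: centre of its underside. Mass about 12 g.

How it is judged:
By the outcome, as a careful person would: the job done as asked, in the order asked, and still so for the second after the job is handed in, with the robot touching nothing.
Of block4, block5, block6, block7 only 1 to 4 are there at a start; the rules pass over those that are not, and their reading is None.
Of chip0, chip1, chip2, chip3 only 2 to 4 are there at a start; the rules pass over those that are not, and their reading is None.
At some moment in a run one of scraper, lid, chip0, chip1, chip2, chip3 may be knocked a few centimetres aside while the robot is not near it.
It also fails if it takes over 208 s, if anything falls off the work surface, if the arm or the gripper's body presses on something with over 40 N, if the wrist force passes 120 N, or if a joint passes its speed limit or range.

### The arm

A 6-joint arm with a two-finger parallel gripper is mounted at the origin on the work surface. World frame = base frame: x ahead of the robot, y to its left, z up, the work surface at z = 0. Lengths are in m, angles in rad, forces in N, time in s.
With the tool pointing down it reaches from about 0.25 to 0.775 m from the base axis. Payload 4 kg.
Tool frame: the origin (TCP) lies midway between the tips of the shut fingers; the grasp point (between the pads) lies 19 mm behind it; z points along the fingers, y is the line along which they close (so a half turn about z gives the same grasp; the last joint's range is limited). The gripper opens to 94 mm and grips with 3 to 60 N. Pads are 16 mm wide; open, the fingers measure 119 mm over their backs; the gripper's body (75 mm by 177 mm) begins 78 mm behind the grasp point.
Start: joints at [1.077, 0.087, 1.371, -0, 1.684, -0.103], TCP at [0.21, 0.509, 0.206] pointing down, gripper open.
Joint ranges: [-3.1, 3.1], [-0.76, 2.03], [0.27, 2.55], [-1.08, 4.22], [0.17, 2.65], [-2.57, 2.57]. Speed limits (rad/s): [2.79, 2.79, 3.14, 3.14, 3.14, 3.14].

### API

Orientations are given as [roll, pitch, yaw] about the fixed x, y, z axes, in that order (R = Rz(yaw) Ry(pitch) Rx(roll)).
In Python, from bench import robot gives the robot as it stands. The module is installed in compiled form; this text tells all that it offers.
- The arm moves only by the tool arm_command, never from a script. Its argument "targets" is a list of rows, each a list of 4 numbers: the shift along the world's x, y, z as a fraction of full scale, then the turn about the world's z as a fraction of full scale. A call has 1 to 8 rows; each row is the pose to reach, as a shift and turn from the pose commanded when the call began; what a row does not reach only later rows make up. Full scale, the value 1, is 0.5 m for a shift and 120 degrees for a turn. A row lasts 1/12 s, in which the tool goes at most 41.7 mm and 7.16 degrees, less where a joint would pass 70% of its speed; a pose out of reach is approached as far as the arm can. A call with a number of a shift or a turn outside -1 to 1 is refused whole. A call with a gripper value outside its range is refused whole. "claw" is the closure, from 0 (fully open) to 1 (shut), set as the call begins (left out, the last holds). The fingers move at their own pace and stop on an object; the grip force is fixed at half the most. Time passes only in rows, so rows that repeat a pose let the fingers close. It gives the time, the measured TCP pose, the force, the opening and the grip force at its end, in the units of the state.
- robot.get_obs(): the state, without advancing time (a new reading comes with each control period).
- robot.snapshot(name): name is "side" or "top"; returns the picture (384x512x3 uint8, red, green, blue); there is no depth.
- robot.camera_info(name): a dict with "vfov" (degrees; the focal length in pixels is half the picture's height over the tangent of half this angle, whatever the lens; pixels are square), "cx", "cy" (the principal point, pixels), "extrinsics" (4x4, takes a point from camera to world coordinates). Camera axes: x right, y up, looking along -z (the intrinsics and any distortion apply to the point x, -y, -z); pixel columns grow to the right and rows downward; lengths in m; the calibration is good to about 2 mm. A picture is of the moment at which its call begins. camera_info takes no time and is no camera call.
- robot.close_job(): hands the job in; it is judged then, once.
The state is a dict: "time": time; "joint_positions": joint angles; "qvel": joint speeds; "joint_torque": joint torques, N m; "tool_pos": TCP position; "ee_rot": TCP orientation; "wrist_force": force on the tool from outside, world axes, zero at the start; "wrist_torque": the same for the moment, N m; "width": finger opening in m; "finger_force": force on a finger pad.
Only numpy, scipy, OpenCV 4.12 (cv2) and the standard library are available. Lean on these libraries where they do the work, as an engineer would, in place of code of your own. Each camera call takes 0.05 s, during which the arm holds its last target. There are 200 camera calls.

## Working session

There is one attempt and no reset: what is moved stays moved. The work goes in short steps, Python scripts to look and compute and a tool call to move; the robot and the scene stay as the last step left them, time stands still between calls to the robot, and variables do not carry over. Pictures are saved under pics/ and viewed, at most 14 in all, crops included, and the job is handed in when it is done.

Besides the shell and the picture viewer there is one more tool, called after "Request:" as a command line: name --pt "numbers of a row" for each row, then --argument value for the rest. arm_command: Moves the arm, as the interface text tells. Shift numbers are shares of 0.5 m and turn numbers shares of 120 degrees, none past 1 either way. Its arguments: {"type":"object","properties":{"targets":{"type":"array"},"claw":{"type":"number"}},"required":["targets"]}

```bash
mkdir -p pics; ls; cat > h.py <<'E'
import numpy as np, cv2, json
from bench import robot
def snap(cam,name):
    im=robot.snapshot(cam); cv2.imwrite(f'pics/{name}.png',im[:,:,::-1]); return im
def K(cam):
    c=robot.camera_info(cam); f=192/np.tan(np.radians(c['vfov'])/2); return f,c
E
python3 - <<'E'
from h import *
for c in('top','side'):
    snap(c,c+'0'); i=robot.camera_info(c); print(c,{k:(np.round(v,4).tolist() if not isinstance(v,str) else v) for k,v in i.items()})
o=robot.get_obs(); print(o)
E
```

```text
pics
top {'vfov': 48.5711, 'cx': 260.8432, 'cy': 189.0021, 'extrinsics': [[0.0225, 0.9959, -0.0879, 0.5376], [-0.9997, 0.0224, -0.0017, -0.0302], [0.0003, 0.0879, 0.9961, 1.062], [0.0, 0.0, 0.0, 1.0]]}
side {'vfov': 53.8936, 'cx': 251.079, 'cy': 192.1937, 'extrinsics': [[0.9856, 0.1165, -0.1227, 0.5287], [-0.1684, 0.6071, -0.7766, -0.5952], [-0.0159, 0.7861, 0.6179, 0.5544], [0.0, 0.0, 0.0, 1.0]]}
{'time': 0.1, 'joint_positions': array([ 1.07688635e+00,  8.78596416e-02,  1.37210484e+00,  2.24039439e-05,
        1.68360750e+00, -1.03058873e-01]), 'qvel': array([ 0.00031592, -0.0012417 , -0.00362121, -0.00117911, -0.00127589,
        0.00045269]), 'joint_torque': array([ 1.90543447e-03, -3.41249156e+01, -3.03303409e+01,  7.20120245e-02,
        3.03368771e-02, -1.04012631e-04]), 'tool_pos': array([0.20927391, 0.50808834, 0.20443209]), 'ee_rot': array([-3.13962612e+00, -2.25774003e-04,  2.75074383e+00]), 'wrist_force': array([-0.52797505, -0.09571742,  0.15051612]), 'wrist_torque': array([ 0.05046202,  0.01651516, -0.01427493]), 'finger_force': 0.0, 'width': 0.09373906519713059}
```

View images.

View pics/top0.png

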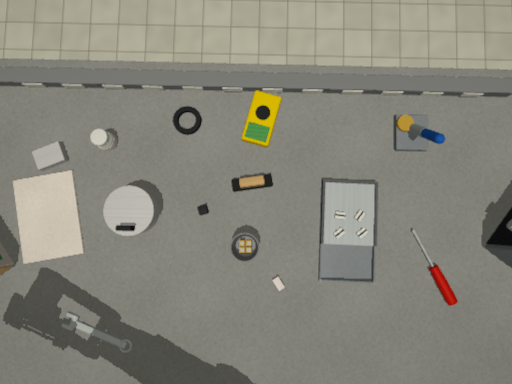

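View pics/side0.png

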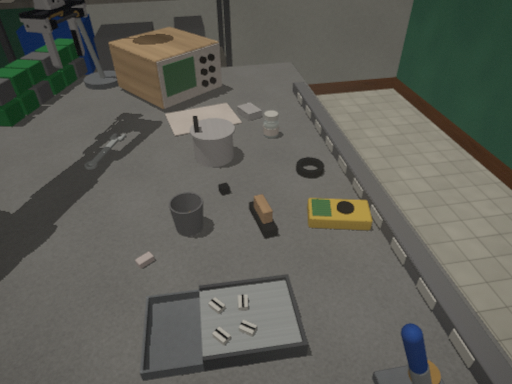

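```bash
python3 - <<'E'
import cv2
im=cv2.imread('pics/top0.png')
c=cv2.resize(im[150:300,90:290],None,fx=4,fy=4,interpolation=cv2.INTER_CUBIC);cv2.imwrite('pics/c1.png',c)
c=cv2.resize(im[170:290,300:400],None,fx=5,fy=5,interpolation=cv2.INTER_CUBIC);cv2.imwrite('pics/c2.png',c)
E
```

```text
(no output)
```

View pics/c1.png

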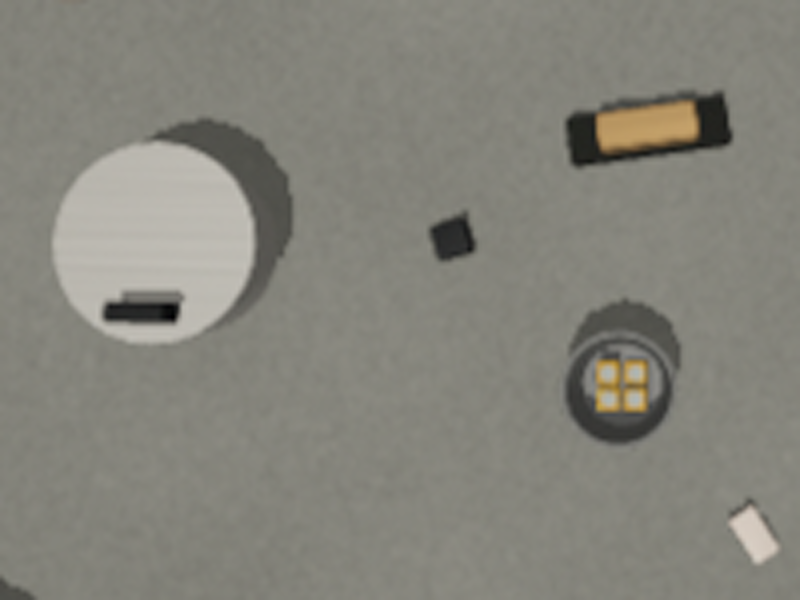

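View pics/c2.png

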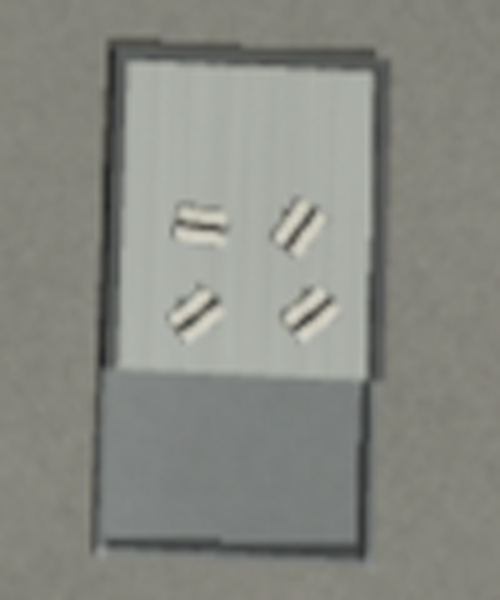

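```bash
cat >> h.py <<'E'
def px2w(cam,u,v,z):
    f,c=K(cam); d=np.array([(u-c['cx'])/f,-(v-c['cy'])/f,-1]); E=np.array(c['extrinsics'])
    d=E[:3,:3]@d; o=E[:3,3]; return o+d*(z-o[2])/d[2]
E
python3 - <<'E'
from h import *
a=lambda x,y:(90+x/4-.375,150+y/4-.375); b=lambda x,y:(300+x/5-.4,170+y/5-.4)
def p(n,uv,z): print(n,(px2w('top',*uv,z)*1000).round(1)[:2])
for n,x,y,z in [('lidc',154,243,.086),('lidL',53,243,.086),('lidR',255,243,.086),('lidT',154,141,.086),('lidB',154,344,.086),('tabL',104,310,.118),('tabR',180,313,.118),('tabC',142,312,.118),
 ('cupc',620,388,.07),('cupL',566,388,.07),('cupR',673,388,.07),('cupT',620,332,.07),('cupB',620,443,.07),
 ('gripC',648,127,.054),('g1',598,112,.054),('g2',696,101,.054),('g3',699,141,.054),('g4',601,152,.054),('f1',567,115,.022),('f2',722,93,.022),('f3',730,145,.022),('f4',575,165,.022),
 ('relay',453,237,.02),('fuse',754,533,.014)]: p(n,a(x,y),z)
for n,x,y,z in [('p1',127,60,.024),('p2',374,70,.024),('p3',118,370,.024),('p4',365,382,.024),('t1',97,552,.022),('t2',365,558,.022),('k1',110,42,.032),('k2',386,60,.032),
 ('c0',201,225,.034),('c1',299,227,.034),('c2',195,315,.034),('c3',311,315,.034)]: p(n,b(x,y),z)
for n,u,v,z in [('tape',187,121,.019),('mm',262,118,.03),('whitecyl',100,137,.05)]: p(n,(u,v),z)
E
```

```text
lidc [567.8 274.5]
lidL [566.5 332.3]
lidR [569.1 216.6]
lidT [626.4 277.4]
lidB [510.3 271.6]
tabL [529.2 290.2]
tabR [528.5 248.2]
tabC [528.6 269.2]
cupc [490.6   6. ]
cupL [489.9  37.2]
cupR [491.3 -24.7]
cupT [522.8   6.8]
cupB [459.2   5.1]
gripC [644.3  -6.1]
g1 [652.7  23.9]
g2 [660.6 -34.4]
g3 [636.7 -36.7]
g4 [628.8  21.4]
f1 [654.   44.6]
f2 [669.8 -50.4]
f3 [637.8 -56. ]
f4 [623.3  38.8]
relay [577.6 112.3]
fuse [402.6 -75.5]
p1 [ 651.  -185.4]
p2 [ 648.8 -306.5]
p3 [ 500.  -182.4]
p4 [ 496.9 -302. ]
t1 [ 412.7 -173.4]
t2 [ 412.7 -302.5]
k1 [ 658.8 -175.8]
k2 [ 653.  -310.2]
c0 [ 570.7 -220.3]
c1 [ 570.8 -267.6]
c2 [ 527.4 -217.7]
c3 [ 528.7 -273.4]
tape [795.9 159.6]
mm [804.9 -27.4]
whitecyl [744.2 362.4]
```

```bash
python3 - <<'E'
import cv2,numpy as np
im=cv2.imread('pics/top0.png')
c=cv2.resize(im[220:265,222:267],None,fx=12,fy=12,interpolation=cv2.INTER_CUBIC)
s=cv2.imread('pics/side0.png'); d=cv2.resize(s[185:245,160:216],(504,540),interpolation=cv2.INTER_CUBIC)[:, :250*2]
o=np.hstack([c,cv2.resize(s[190:240,165:210],(250,278))[:278].repeat(1,0) if 0 else cv2.resize(s[190:240,165:209],(250,540))]);o=np.clip(o*1.5,0,255).astype('uint8');cv2.imwrite('pics/c3.png',o)
E
```

```text
(no output)
```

View pics/c3.png

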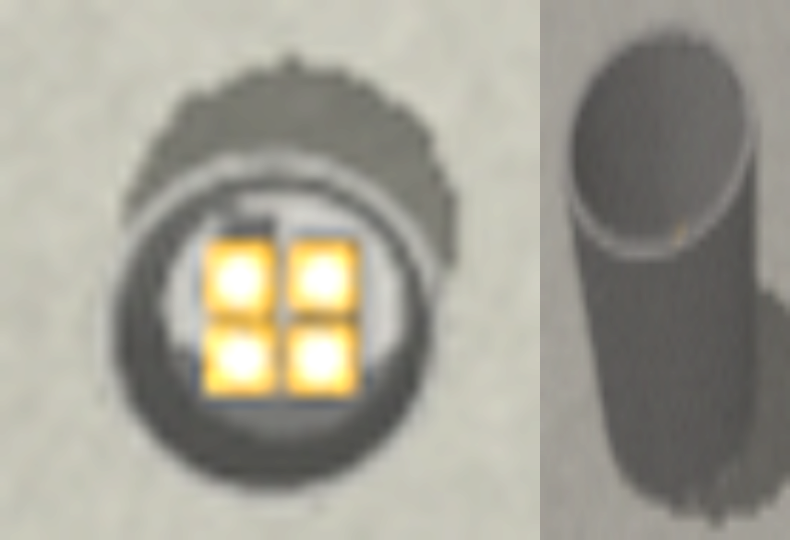

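Request:
arm_command --pt "0.318 -0.235 -0.056 -0.274" --pt "0.318 -0.235 -0.056 -0.274" --pt "0.318 -0.235 -0.056 -0.274" --pt "0.318 -0.235 -0.056 -0.274" --pt "0.318 -0.235 -0.056 -0.274" --pt "0.318 -0.235 -0.056 -0.274" --pt "0.318 -0.235 -0.056 -0.274" --claw 0

```text
time: 0.68
tool_pos: [0.3693, 0.3897, 0.1764]
ee_rot: [-3.139, -0.0, 2.174]
wrist_force: [-0.1, 0.7, 0.5]
width: 0.0938
finger_force: 0.0
```

Request:
arm_command --pt "0.318 -0.235 -0.056 -0.274" --pt "0.318 -0.235 -0.056 -0.274" --pt "0.318 -0.235 -0.056 -0.274" --pt "0.318 -0.235 -0.056 -0.274" --pt "0.318 -0.235 -0.056 -0.274" --pt "0.318 -0.235 -0.056 -0.274" --pt "0.318 -0.235 -0.056 -0.274"

```text
time: 1.27
tool_pos: [0.5274, 0.2737, 0.1486]
ee_rot: [-3.14, -0.0, 1.603]
wrist_force: [-0.1, 0.4, 0.3]
width: 0.0939
finger_force: 0.0
```

Request:
arm_command --pt "0 0 -0.06 0" --pt "0 0 -0.116 0" --pt "0 0 -0.116 0" --pt "0 0 -0.116 0"

```text
time: 1.6
tool_pos: [0.5254, 0.275, 0.0912]
ee_rot: [-3.139, 0.0, 1.607]
wrist_force: [0.4, -0.4, 0.6]
width: 0.0945
finger_force: 0.0
```

Request:
arm_command --pt "0 0 0 0" --pt "0 0 0 0" --pt "0 0 0 0" --pt "0 0 0 0" --pt "0 0 0 0" --pt "0 0 0 0" --pt "0 0 0 0" --pt "0 0 0 0" --claw 1

```text
time: 2.27
tool_pos: [0.5276, 0.2734, 0.0915]
ee_rot: [3.142, -0.0, 1.603]
wrist_force: [-0.1, -0.1, 0.5]
width: 0.044
finger_force: 0.0
```

Request:
arm_command --pt "0 0 0 0" --pt "0 0 0 0" --pt "0 0 0 0" --pt "0 0 0 0"

```text
time: 2.6
tool_pos: [0.5275, 0.2735, 0.0915]
ee_rot: [3.142, -0.0, 1.603]
wrist_force: [0.1, -0.9, -0.1]
width: 0.0176
finger_force: 0.0
```

Request:
arm_command --pt "0 0 0 0" --pt "0 0 0 0" --pt "0 0 0 0" --pt "0 0 0 0"

```text
time: 2.93
tool_pos: [0.5275, 0.2735, 0.0915]
ee_rot: [-3.142, 0.0, 1.603]
wrist_force: [0.4, -0.3, 0.1]
width: 0.0117
finger_force: 29.9
```

Request:
arm_command --pt "0 0 0.02 0" --pt "0 0 0.04 0" --pt "0 0 0.06 0" --pt "0 0 0.08 0" --pt "0 0 0.1 0" --pt "0 0 0.12 0" --pt "0 0 0.12 0"

```text
time: 3.52
tool_pos: [0.529, 0.2742, 0.1552]
ee_rot: [3.136, -0.002, 1.603]
wrist_force: [0.7, 0.4, 0.1]
width: 0.0119
finger_force: 29.9
```

```bash
python3 - <<'E'
from h import *
a=snap('side','s1'); b=robot.snapshot('top')
o=np.hstack([cv2.resize(a[60:260,120:320],(400,400)),cv2.resize(b[130:330,60:260],(400,400))]); cv2.imwrite('pics/m1.png',o[:,:,::-1])
E
```

```text
(no output)
```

View pics/m1.png

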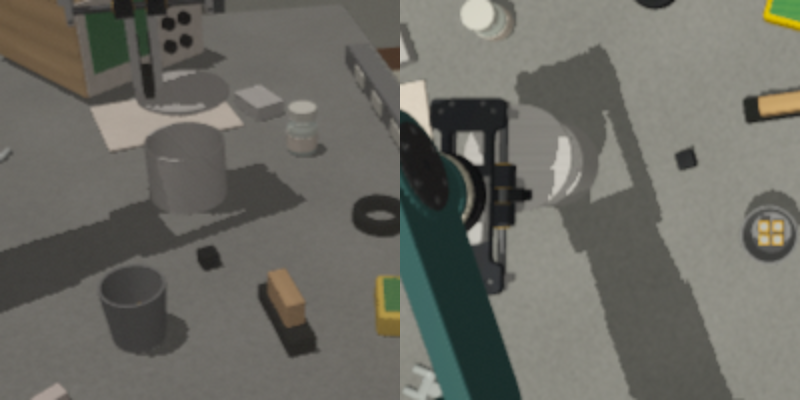

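Request:
arm_command --pt "-0.056 -0.034 0.0 0" --pt "-0.112 -0.07 0 0" --pt "-0.168 -0.104 0 0" --pt "-0.224 -0.14 0 0" --pt "-0.28 -0.174 0 0" --pt "-0.336 -0.208 0 0" --pt "-0.336 -0.208 0 0"

```text
time: 4.2
tool_pos: [0.3544, 0.1673, 0.1499]
ee_rot: [-3.137, 0.002, 1.602]
wrist_force: [1.0, -0.1, -1.1]
width: 0.012
finger_force: 29.9
```

Request:
arm_command --pt "0 0 -0.06 0" --pt "0 0 -0.12 0" --pt "0 0 -0.18 0" --pt "0 0 -0.22 0" --pt "0 0 -0.24 0" --pt "0 0 -0.25 0" --pt "0 0 -0.26 0" --pt "0 0 -0.26 0"

```text
time: 4.87
tool_pos: [0.3599, 0.1697, 0.0216]
ee_rot: [3.141, -0.0, 1.603]
wrist_force: [0.5, -0.8, -0.5]
width: 0.0116
finger_force: 29.9
```

Request:
arm_command --pt "0 0 -0.002 0" --pt "0 0 -0.002 0" --pt "0 0 -0.002 0"

```text
time: 5.12
tool_pos: [0.3604, 0.1698, 0.0216]
ee_rot: [3.139, -0.001, 1.603]
wrist_force: [0.2, 0.5, -0.1]
width: 0.0117
finger_force: 29.9
```

Request:
arm_command --pt "0 0 -0.002 0" --pt "0 0 -0.004 0" --pt "0 0 -0.004 0"

```text
time: 5.37
tool_pos: [0.3601, 0.1697, 0.0194]
ee_rot: [3.14, -0.0, 1.603]
wrist_force: [-0.3, 0.3, 2.7]
width: 0.0118
finger_force: 29.9
```

Request:
arm_command --pt "0 0 0 0" --pt "0 0 0 0" --pt "0 0 0 0" --pt "0 0 0 0" --pt "0 0 0 0" --pt "0 0 0 0" --claw 0

```text
time: 5.87
tool_pos: [0.3594, 0.1695, 0.0184]
ee_rot: [-3.141, 0.0, 1.603]
wrist_force: [-0.3, 0.9, -0.7]
width: 0.0483
finger_force: 0.0
```

Request:
arm_command --pt "0 0 0.06 0" --pt "0 0 0.12 0" --pt "0 0 0.18 0" --pt "0 0 0.22 0" --pt "0 0 0.22 0" --pt "0 0 0.22 0"

```text
time: 6.37
tool_pos: [0.3603, 0.1698, 0.1294]
ee_rot: [3.139, -0.001, 1.603]
wrist_force: [-0.3, 0.1, -0.5]
width: 0.0884
finger_force: 0.0
```

Request:
arm_command --pt "0.05 -0.065 0 -0.015" --pt "0.1 -0.13 0 -0.015" --pt "0.15 -0.195 0 -0.015" --pt "0.2 -0.26 0 -0.015" --pt "0.26 -0.328 0 -0.015" --pt "0.26 -0.328 0 -0.015" --pt "0.26 -0.328 0 -0.015"

```text
time: 6.95
tool_pos: [0.489, 0.004, 0.1256]
ee_rot: [-3.136, -0.001, 1.568]
wrist_force: [-0.2, 0.4, 0.1]
width: 0.0935
finger_force: 0.0
```

```bash
python3 - <<'E'
from h import *
a=snap('side','s2'); b=robot.snapshot('top')
o=np.hstack([cv2.resize(a[120:270,130:280],(400,400)),cv2.resize(b[130:330,60:260],(400,400))]); cv2.imwrite('pics/m2.png',o[:,:,::-1])
print(robot.get_obs()['tool_pos'])
E
```

```text
[0.48799095 0.0061631  0.12654149]
```

View pics/m2.png

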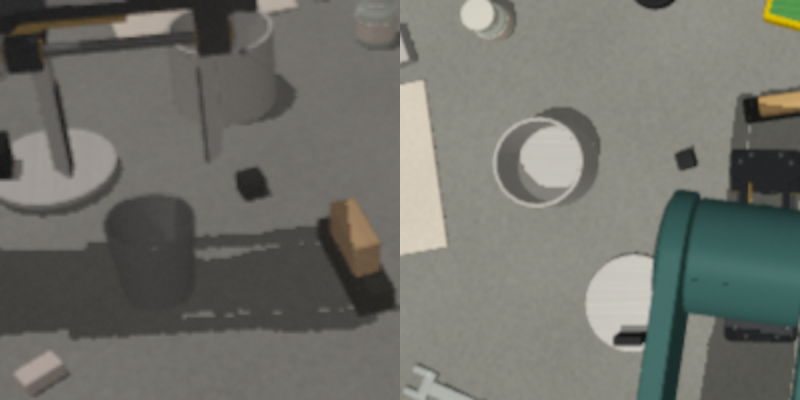

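Request:
arm_command --pt "0 0 -0.05 0" --pt "0 0 -0.1 0" --pt "0 0 -0.15 0" --pt "0 0 -0.19 0" --pt "0 0 -0.19 0" --pt "0 0 -0.19 0"

```text
time: 7.55
tool_pos: [0.4875, 0.0071, 0.0324]
ee_rot: [-3.138, -0.001, 1.574]
wrist_force: [-0.4, 0.1, -0.6]
width: 0.0943
finger_force: 0.0
```

Request:
arm_command --pt "0 0 0 0" --pt "0 0 0 0" --pt "0 0 0 0" --pt "0 0 0 0" --pt "0 0 0 0" --pt "0 0 0 0" --pt "0 0 0 0" --claw 1

```text
time: 8.13
tool_pos: [0.4901, 0.0054, 0.0346]
ee_rot: [3.14, 0.0, 1.571]
wrist_force: [-1.9, 0.1, 5.8]
width: 0.0664
finger_force: 30.0
```

```bash
python3 - <<'E'
from h import *
for uv in [(129.25,210.75),(106.75,210.75),(151.75,210.75),(129.25,188.25),(129.25,233.25)]: print(px2w('top',*uv,.08).round(4))
o=robot.get_obs(); print(o['tool_pos'],o['width'],o['finger_force'],o['wrist_force'])
E
```

```text
[0.5671 0.2737 0.08  ]
[0.566  0.3256 0.08  ]
[0.5683 0.2218 0.08  ]
[0.6192 0.2763 0.08  ]
[0.5156 0.2711 0.08  ]
[0.49005595 0.00542427 0.03459015] 0.06635508827266497 30.000694280024618 [-1.93565896  0.05160228  5.78345205]
```

Request:
arm_command --pt "0 0 0.03 0" --pt "0 0 0.06 0" --pt "0 0 0.1 0" --pt "0 0 0.14 0" --pt "0 0 0.14 0"

```text
time: 8.55
tool_pos: [0.4921, 0.0053, 0.1072]
ee_rot: [3.134, 0.001, 1.572]
wrist_force: [0.3, -0.1, -0.9]
width: 0.0654
finger_force: 30.0
```

Request:
arm_command --pt "0.03 0.05 0 0" --pt "0.06 0.1 0 0" --pt "0.09 0.15 0 0" --pt "0.12 0.2 0 0" --pt "0.14 0.25 0 0" --pt "0.155 0.288 0 0" --pt "0.155 0.288 0 0"

```text
time: 9.13
tool_pos: [0.5671, 0.1529, 0.1009]
ee_rot: [-3.139, -0.002, 1.575]
wrist_force: [0.5, -0.2, -1.2]
width: 0.0664
finger_force: 30.0
```

```bash
python3 - <<'E'
from h import *
o=robot.get_obs(); print(o['tool_pos'],o['width'],o['finger_force'],o['wrist_force'],o['ee_rot'])
E
```

```text
[0.56712914 0.15293619 0.10094591] 0.06635360348947261 29.999638439621776 [ 0.51775816 -0.15324151 -1.16070722] [-3.13947041e+00 -1.66549737e-03  1.57517279e+00]
```

Request:
arm_command --pt "0 0.04 0 0" --pt "0 0.07 -0.002 0" --pt "0 0.08 -0.002 0" --pt "0 0.094 0.005 0" --pt "0 0.108 0.01 0" --pt "0 0.12 0.014 0" --pt "0 0.133 0.016 0" --pt "0 0.133 0.016 0"

```text
time: 9.8
tool_pos: [0.5673, 0.2165, 0.1123]
ee_rot: [3.14, 0.0, 1.572]
wrist_force: [-0.3, -1.4, 0.3]
width: 0.0663
finger_force: 30.0
```

```bash
python3 - <<'E'
from h import *
a=snap('side','s3')
o=cv2.resize(a[60:210,130:300],None,fx=3,fy=3,interpolation=cv2.INTER_CUBIC); cv2.imwrite('pics/m3.png',o[:,:,::-1])
o=robot.get_obs(); print(o['tool_pos'],o['width'],o['finger_force'],o['wrist_force'],o['ee_rot'])
E
```

```text
[0.56729841 0.21618546 0.112198  ] 0.06633991227575195 29.99903934658505 [-0.51604732 -2.09992559  0.23495799] [3.14049749e+00 5.70551204e-05 1.57191955e+00]
```

View pics/m3.png

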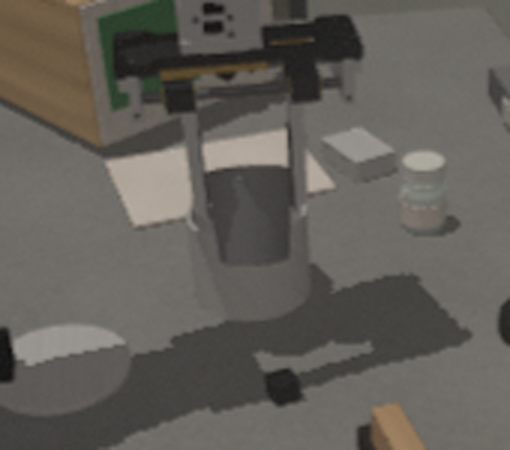

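Request:
arm_command --pt "0 0.013 0 0" --pt "0 0.026 0 0" --pt "0 0.039 -0.003 0" --pt "0 0.051 -0.008 0" --pt "0 0.062 -0.014 0" --pt "0 0.073 -0.02 0" --pt "0 0.082 -0.03 0" --pt "0 0.091 -0.04 0"

```text
time: 10.52
tool_pos: [0.5681, 0.2636, 0.0928]
ee_rot: [3.138, -0.003, 1.572]
wrist_force: [1.0, 0.6, 7.2]
width: 0.0664
finger_force: 30.1
```

Request:
arm_command --pt "0 0.004 -0.005 0" --pt "0 0.009 -0.011 0" --pt "0 0.009 -0.011 0" --pt "0 0.009 -0.011 0"

```text
time: 10.85
tool_pos: [0.5679, 0.2685, 0.087]
ee_rot: [3.138, -0.004, 1.573]
wrist_force: [0.5, 1.6, 5.3]
width: 0.0664
finger_force: 30.0
```

```bash
python3 - <<'E'
from h import *
a=snap('side','s4');b=snap('top','t4')
o=np.hstack([cv2.resize(a[80:200,150:270],(400,400)),cv2.resize(b[140:260,70:190],(400,400))]); cv2.imwrite('pics/m4.png',o[:,:,::-1])
o=robot.get_obs(); print(o['tool_pos'],o['width'],o['finger_force'],o['wrist_force'],o['ee_rot'])
E
```

```text
[0.56788679 0.2685092  0.08698369] 0.06638266381966804 30.000769459584262 [1.02720392 1.44694227 4.77542017] [ 3.13847298 -0.0039129   1.57282918]
```

View pics/m4.png

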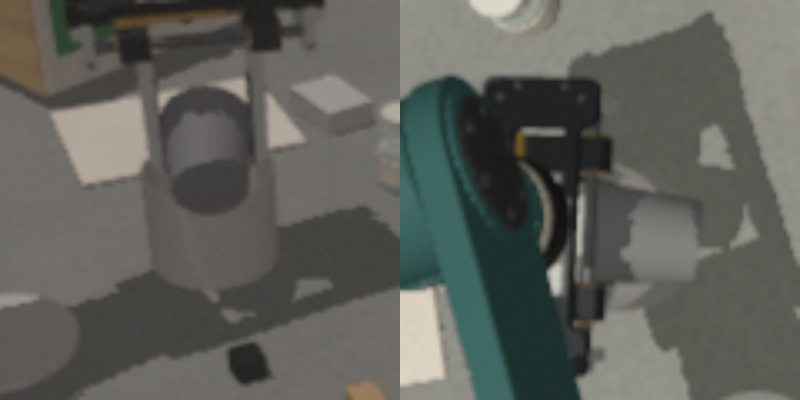

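Request:
arm_command --pt "0 0 -0.005 0" --pt "0 -0.008 -0.005 0" --pt "0 -0.016 -0.005 0" --pt "0 -0.024 -0.005 0" --pt "0 -0.024 -0.005 0"

```text
time: 11.37
tool_pos: [0.5665, 0.2539, 0.0826]
ee_rot: [-3.14, 0.0, 1.571]
wrist_force: [0.9, -0.2, 1.1]
width: 0.0661
finger_force: 30.0
```

Request:
arm_command --pt "0 -0.006 0 0" --pt "0 -0.012 0 0" --pt "0 -0.012 0 0"

```text
time: 11.62
tool_pos: [0.5662, 0.2472, 0.0821]
ee_rot: [-3.139, 0.001, 1.571]
wrist_force: [1.2, -0.8, -1.7]
width: 0.0663
finger_force: 30.0
```

```bash
python3 - <<'E'
from h import *
a=snap('side','s5');b=snap('top','t5')
o=np.hstack([cv2.resize(a[80:200,150:270],(400,400)),cv2.resize(b[140:260,70:190],(400,400))]); cv2.imwrite('pics/m5.png',o[:,:,::-1])
o=robot.get_obs(); print(o['tool_pos'],o['width'],o['finger_force'],o['wrist_force'],o['ee_rot'])
E
```

```text
[0.56641242 0.24766685 0.08240262] 0.06597021478671589 29.999769589776406 [-1.08468827  0.41719798 -1.98258337] [-3.13967956e+00  4.83545844e-04  1.57120960e+00]
```

View pics/m5.png

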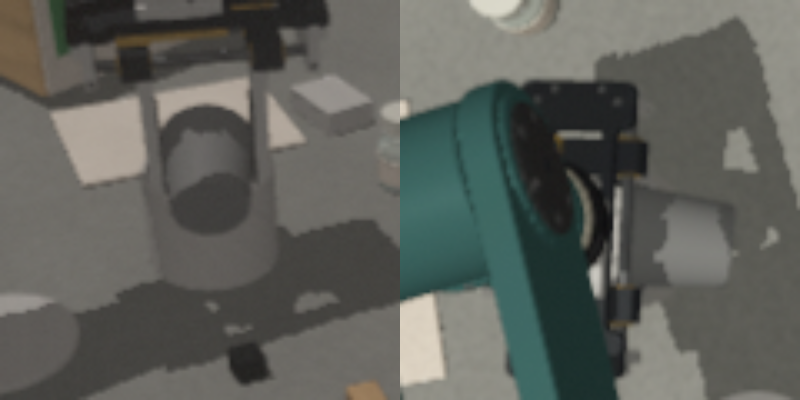

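```bash
python3 - <<'E'
from h import *
for u in (170.5,158.5):
  for z in (.09,.13,.16): print(u,z,px2w('top',u,140+250/3.333,z).round(4))
# side predictions
def w2px(cam,p):
    f,c=K(cam);E=np.array(c['extrinsics']);q=E[:3,:3].T@(np.array(p)-E[:3,3]);return c['cx']+f*q[0]/-q[2],c['cy']-f*q[1]/-q[2]
for name,py,pz in (('m4',.2685,.106),('m5',.2475,.1015)):
  for th in (-15,0,10,20,30):
    t=np.radians(th);d=np.array([-np.cos(t),np.sin(t)]);n=np.array([-np.sin(t),-np.cos(t)])
    out=[]
    for s in (54*d+28*n,54*d-28*n,-16*d-34.5*n):
        u,v=w2px('side',(.5672,py+s[0]/1e3,pz+s[1]/1e3)); out+= [round((u-150)*3.33),round((v-80)*3.33)]
    ut,_=w2px('top',(.5672,py+(54*d+28*n)[0]/1e3,pz+(54*d+28*n)[1]/1e3)); ut2,_=w2px('top',(.5672,py+(54*d-28*n)[0]/1e3,pz+(54*d-28*n)[1]/1e3))
    print(name,th,out,round((ut-70)*3.33+400),round((ut2-70)*3.33+400))
E
```

```text
170.5 0.09 [0.5593 0.1761 0.09  ]
170.5 0.13 [0.5584 0.1676 0.13  ]
170.5 0.16 [0.5577 0.1612 0.16  ]
158.5 0.09 [0.5586 0.2034 0.09  ]
158.5 0.13 [0.5578 0.1938 0.13  ]
158.5 0.16 [0.5571 0.1866 0.16  ]
m4 -15 [214, 218, 210, 163, 199, 91] 675 676
m4 0 [213, 209, 207, 141, 198, 90] 683 662
m4 10 [213, 200, 206, 125, 198, 90] 686 650
m4 20 [212, 189, 204, 111, 198, 93] 685 636
m4 30 [211, 177, 202, 97, 198, 96] 682 620
m5 -15 [217, 238, 213, 183, 202, 109] 706 709
m5 0 [217, 229, 211, 160, 201, 107] 715 696
m5 10 [216, 220, 209, 145, 201, 108] 718 684
m5 20 [215, 209, 207, 130, 201, 110] 718 670
m5 30 [214, 197, 205, 116, 201, 114] 715 654
```

```bash
python3 - <<'E'
from h import *
from scipy.optimize import least_squares
def w2px(cam,p):
    f,c=K(cam);E=np.array(c['extrinsics']);q=(p-E[:3,3])@E[:3,:3];return np.stack([c['cx']+f*q[:,0]/-q[:,2],c['cy']-f*q[:,1]/-q[:,2]],1)
import scipy.ndimage as nd
a=np.linspace(0,2*np.pi,240,endpoint=False)
def fit(g,cam,x0,z,r,sgn,amin=None,scale=1,off=(0,0)):
    # maximise radial gradient along circle
    def score(p,dr=.0012):
        o=[]
        for rr in (r-dr,r+dr):
            P=np.stack([p[0]+rr*np.cos(a),p[1]+rr*np.sin(a),np.full_like(a,z)],1); uv=(w2px(cam,P)-np.array(off)+.5)*scale-.5
            o.append(nd.map_coordinates(g,[uv[:,1],uv[:,0]],order=1))
        return np.mean(sgn*(o[0]-o[1]) if sgn else np.abs(o[0]-o[1]))
    best=max(((score((x0[0]+dx,x0[1]+dy)),x0[0]+dx,x0[1]+dy) for dx in np.arange(-.006,.0061,.0005) for dy in np.arange(-.006,.0061,.0005)))
    return best
g=cv2.GaussianBlur(cv2.imread('pics/top0.png',0).astype(float),(0,0),.7); print('lid',fit(g,'top',(.5675,.274),.086,.058,1))
m=cv2.imread('pics/m2.png',0)[:,400:].astype(float)
print('rim out',fit(m,'top',(.5675,.274),.08,.052,1,scale=2,off=(60,130)));print('rim in',fit(m,'top',(.5675,.274),.08,.048,-1,scale=2,off=(60,130)))
s=cv2.imread('pics/s2.png',0).astype(float)
print('side in',fit(s,'side',(.5675,.274),.08,.048,-1)); s=cv2.imread('pics/s1.png',0).astype(float)
print('side in',fit(s,'side',(.5675,.274),.08,.048,-1),fit(s,'side',(.5675,.274),.08,.052,1))
s=cv2.imread('pics/side0.png',0).astype(float); print('side lid',fit(s,'side',(.5675,.274),.086,.058,1))
E
```

```text
lid (np.float64(28.950171233752595), np.float64(0.5685), np.float64(0.2745))
rim out (np.float64(34.46831683584057), np.float64(0.5675), np.float64(0.2755))Traceback (most recent call last):
  File "<stdin>", line 19, in <module>
  File "<stdin>", line 15, in fit
  File "<stdin>", line 15, in <genexpr>
  File "<stdin>", line 12, in score
  File "<stdin>", line 4, in w2px
  File "h.py", line 6, in K
    c=robot.camera_info(cam); f=192/np.tan(np.radians(c['vfov'])/2); return f,c
ValueError: time passes only in moves, steps and waits
```

```bash
sed -i 's/^def K/_C={}\ndef K/; s/    c=robot.camera_info(cam); f=/    if cam not in _C: _C[cam]=robot.camera_info(cam)\n    c=_C[cam]; f=/' h.py; cat h.py | head -12; cat > fit.py <<'E'
from h import *
import scipy.ndimage as nd
def w2px(cam,p):
    f,c=K(cam);E=np.array(c['extrinsics']);q=(p-E[:3,3])@E[:3,:3];return np.stack([c['cx']+f*q[:,0]/-q[:,2],c['cy']-f*q[:,1]/-q[:,2]],1)
a=np.linspace(0,2*np.pi,240,endpoint=False)
def fit(g,cam,x0,z,r,sgn,scale=1,off=(0,0)):
    def score(p,dr=.0012):
        o=[]
        for rr in (r-dr,r+dr):
            P=np.stack([p[0]+rr*np.cos(a),p[1]+rr*np.sin(a),np.full_like(a,z)],1); uv=(w2px(cam,P)-np.array(off)+.5)*scale-.5
            o.append(nd.map_coordinates(g,[uv[:,1],uv[:,0]],order=1))
        return float(np.mean(sgn*(o[0]-o[1])))
    b=max(((score((x0[0]+dx,x0[1]+dy)),x0[0]+dx,x0[1]+dy) for dx in np.arange(-.008,.0081,.0005) for dy in np.arange(-.008,.0081,.0005)))
    return np.round(b,4).tolist()
E
python3 - <<'E'
from fit import *
m=cv2.imread('pics/m2.png',0)[:,400:].astype(float)
print('rim in',fit(m,'top',(.5675,.274),.08,.048,-1,scale=2,off=(60,130)))
for n in('s2','s1'):
  s=cv2.imread(f'pics/{n}.png',0).astype(float); print(n,fit(s,'side',(.5675,.274),.08,.048,-1),fit(s,'side',(.5675,.274),.08,.052,1))
s=cv2.imread('pics/side0.png',0).astype(float); print('side lid',fit(s,'side',(.5675,.274),.086,.058,1))
E
```

```text
import numpy as np, cv2, json
from bench import robot
def snap(cam,name):
    im=robot.snapshot(cam); cv2.imwrite(f'pics/{name}.png',im[:,:,::-1]); return im
_C={}
def K(cam):
    if cam not in _C: _C[cam]=robot.camera_info(cam)
    c=_C[cam]; f=192/np.tan(np.radians(c['vfov'])/2); return f,c
def px2w(cam,u,v,z):
    f,c=K(cam); d=np.array([(u-c['cx'])/f,-(v-c['cy'])/f,-1]); E=np.array(c['extrinsics'])
    d=E[:3,:3]@d; o=E[:3,3]; return o+d*(z-o[2])/d[2]
rim in [25.9701, 0.5675, 0.2755]
s2 [10.6063, 0.5665, 0.277] [1.1271, 0.5665, 0.2765]
s1 [10.3126, 0.5665, 0.2795] [-1.3074, 0.5755, 0.266]
side lid [6.5129, 0.5675, 0.275]
```

Request:
arm_command --pt "0 0.015 0 0" --pt "0 0.03 0 0" --pt "0 0.045 0 0" --pt "0 0.054 0 0" --pt "0 0.054 0 0" --pt "0 0.054 0 0"

```text
time: 12.22
tool_pos: [0.5676, 0.277, 0.0848]
ee_rot: [3.139, -0.003, 1.573]
wrist_force: [0.5, 2.8, 4.6]
width: 0.0666
finger_force: 30.0
```

Request:
arm_command --pt "0 0 -0.003 0" --pt "0 0 -0.006 0" --pt "0 0 -0.006 0"

```text
time: 12.47
tool_pos: [0.5681, 0.2768, 0.0824]
ee_rot: [3.138, -0.004, 1.572]
wrist_force: [0.8, 2.5, 5.6]
width: 0.0664
finger_force: 30.0
```

Request:
arm_command --pt "0 0 -0.002 0" --pt "0 0 -0.004 0" --pt "0 0 -0.004 0"

```text
time: 12.72
tool_pos: [0.5683, 0.2772, 0.0808]
ee_rot: [3.137, -0.005, 1.572]
wrist_force: [0.1, 3.2, 6.9]
width: 0.0663
finger_force: 30.0
```

Request:
arm_command --pt "0 0 -0.002 0" --pt "0 0 -0.004 0" --pt "0 0 -0.004 0"

```text
time: 12.97
tool_pos: [0.5685, 0.2775, 0.0791]
ee_rot: [3.136, -0.005, 1.572]
wrist_force: [-0.2, 4.2, 7.0]
width: 0.0659
finger_force: 30.0
```

Request:
arm_command --pt "-0.003 -0.002 0 0" --pt "-0.003 -0.004 -0.002 0" --pt "-0.003 -0.004 -0.004 0" --pt "-0.003 -0.004 -0.004 0"

```text
time: 13.3
tool_pos: [0.5673, 0.2757, 0.0775]
ee_rot: [3.135, -0.006, 1.572]
wrist_force: [0.4, 1.8, 8.3]
width: 0.0664
finger_force: 30.0
```

Request:
arm_command --pt "0 0 -0.002 0" --pt "0 0 -0.004 0" --pt "0 0 -0.006 0" --pt "0 0 -0.006 0"

```text
time: 13.63
tool_pos: [0.5675, 0.2763, 0.0748]
ee_rot: [3.135, -0.007, 1.573]
wrist_force: [1.0, 5.3, 8.7]
width: 0.0661
finger_force: 30.0
```

Request:
arm_command --pt "0 0 -0.002 0" --pt "0 0 -0.004 0" --pt "0 0 -0.006 0" --pt "0 0 -0.006 0"

```text
time: 13.97
tool_pos: [0.5675, 0.2764, 0.0718]
ee_rot: [3.135, -0.007, 1.573]
wrist_force: [0.2, 6.2, 8.5]
width: 0.0659
finger_force: 30.0
```

Request:
arm_command --pt "0 0 -0.002 0" --pt "0 0 -0.004 0" --pt "0 -0.002 -0.006 0" --pt "0 -0.002 -0.008 0" --pt "0 -0.002 -0.008 0"

```text
time: 14.38
tool_pos: [0.5675, 0.276, 0.0681]
ee_rot: [3.135, -0.008, 1.573]
wrist_force: [0.7, 6.7, 9.5]
width: 0.0663
finger_force: 30.0
```

Request:
arm_command --pt "0 0 -0.002 0" --pt "0 0 -0.004 0" --pt "0 -0.002 -0.006 0" --pt "0 -0.002 -0.008 0" --pt "0 -0.002 -0.008 0"

```text
time: 14.8
tool_pos: [0.5676, 0.2758, 0.0644]
ee_rot: [3.134, -0.01, 1.573]
wrist_force: [0.4, 7.7, 9.5]
width: 0.066
finger_force: 30.0
```

Request:
arm_command --pt "0 0 -0.002 0" --pt "0 0 -0.004 0" --pt "0 0 -0.006 0" --pt "0 0 -0.008 0" --pt "0 0 -0.008 0"

```text
time: 15.22
tool_pos: [0.5675, 0.2765, 0.0604]
ee_rot: [3.134, -0.011, 1.573]
wrist_force: [-0.6, 9.6, 9.4]
width: 0.0663
finger_force: 30.0
```

```bash
python3 - <<'E'
from h import *
a=snap('side','s6');b=snap('top','t6')
o=np.hstack([cv2.resize(a[80:200,150:270],(400,400)),cv2.resize(b[140:260,70:190],(400,400))]); cv2.imwrite('pics/m6.png',o[:,:,::-1])
o=robot.get_obs(); print(o['tool_pos'],o['width'],o['finger_force'],o['wrist_force'],o['ee_rot'])
E
```

```text
[0.56751735 0.27650552 0.06050417] 0.06615482481299761 30.035109398741042 [0.73311307 9.6926182  9.66717017] [ 3.13419389 -0.01077956  1.57338694]
```

View pics/m6.png

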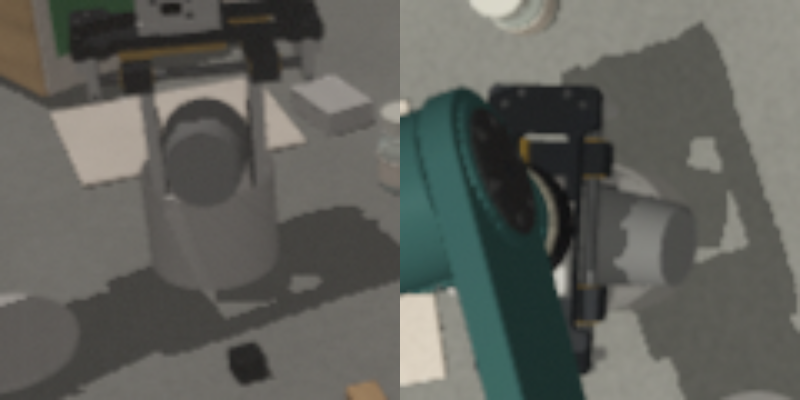

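Request:
arm_command --pt "0 0 -0.002 0" --pt "0 0 -0.004 0" --pt "0 -0.002 -0.006 0" --pt "0 -0.002 -0.008 0" --pt "0 -0.002 -0.008 0"

```text
time: 15.73
tool_pos: [0.5674, 0.2759, 0.0564]
ee_rot: [3.134, -0.011, 1.573]
wrist_force: [-0.3, 9.6, 8.2]
width: 0.0661
finger_force: 30.0
```

Request:
arm_command --pt "0 0 -0.002 0" --pt "0 0 -0.004 0" --pt "0 -0.002 -0.006 0" --pt "0 -0.002 -0.008 0" --pt "0 -0.002 -0.008 0"

```text
time: 16.15
tool_pos: [0.5672, 0.275, 0.0521]
ee_rot: [3.135, -0.012, 1.573]
wrist_force: [0.4, 10.9, 8.6]
width: 0.0662
finger_force: 30.0
```

Request:
arm_command --pt "0 0 0.02 0" --pt "0 0 0 0" --pt "0 0 0.02 0" --pt "0 0 0 0" --pt "0 0 0.02 0" --pt "0 0 0.02 0"

```text
time: 16.65
tool_pos: [0.5661, 0.2696, 0.0568]
ee_rot: [3.141, -0.001, 1.571]
wrist_force: [4.2, 3.9, -1.7]
width: 0.0665
finger_force: 36.4
```

Request:
arm_command --pt "0 0.004 0 0" --pt "0 -0.004 0 0" --pt "0 0.004 0 0" --pt "0 -0.004 0 0" --pt "0 0.004 0 0" --pt "0 -0.004 0 0" --pt "0 0 0 0" --pt "0 0 0 0"

```text
time: 17.32
tool_pos: [0.5661, 0.2696, 0.0577]
ee_rot: [3.14, -0.001, 1.572]
wrist_force: [4.6, 3.8, -2.9]
width: 0.0665
finger_force: 37.2
```

Request:
arm_command --pt "0 0.006 0 0" --pt "0 0.012 0 0" --pt "0 0.012 0.01 0" --pt "0 0.012 0.02 0" --pt "0 0.012 0.03 0" --pt "0 0.012 0.04 0" --pt "0 0.012 0.06 0" --pt "0 0.012 0.08 0"

```text
time: 17.98
tool_pos: [0.5651, 0.275, 0.0994]
ee_rot: [-3.141, 0.0, 1.572]
wrist_force: [-0.1, 0.4, -0.3]
width: 0.0665
finger_force: 30.0
```

Request:
arm_command --pt "0 0 0.04 0" --pt "0 0 0.08 0" --pt "0 0 0.12 0" --pt "0 0 0.2 0" --pt "0 0 0.2 0" --pt "0 0 0.2 0"

```text
time: 18.48
tool_pos: [0.5672, 0.2758, 0.2038]
ee_rot: [3.133, -0.003, 1.572]
wrist_force: [0.7, -0.2, -1.3]
width: 0.0667
finger_force: 30.0
```

```bash
python3 - <<'E'
from h import *
a=snap('side','s7');b=snap('top','t7')
o=np.hstack([cv2.resize(a[50:200,130:280],(400,400)),cv2.resize(b[130:280,60:210],(400,400))]); cv2.imwrite('pics/m7.png',o[:,:,::-1])
o=robot.get_obs(); print(o['tool_pos'],o['width'],o['finger_force'],o['wrist_force'],o['ee_rot'])
for n,im in(('s',a),('t',b)):
    h=cv2.cvtColor(im,cv2.COLOR_RGB2HSV); m=cv2.inRange(h,(12,110,60),(35,255,255)); 
    k,l,st,ce=cv2.connectedComponentsWithStats(m); print(n,[(s[4],c.round().tolist()) for s,c in zip(st[1:],ce[1:]) if s[4]>4])
E
```

```text
[0.56529935 0.27500239 0.19871451] 0.06625622068172805 29.9831883592924 [-0.31646866  0.36597994 -1.552316  ] [ 3.14139279e+00 -9.27753608e-05  1.57169646e+00]
s [(np.int32(108), [192.0, 31.0]), (np.int32(2286), [428.0, 120.0]), (np.int32(1395), [342.0, 216.0]), (np.int32(173), [434.0, 373.0])]
t [(np.int32(1034), [262.0, 115.0]), (np.int32(211), [404.0, 123.0]), (np.int32(35), [78.0, 177.0]), (np.int32(260), [251.0, 181.0]), (np.int32(22), [132.0, 224.0]), (np.int32(5), [98.0, 238.0])]
```

View pics/m7.png

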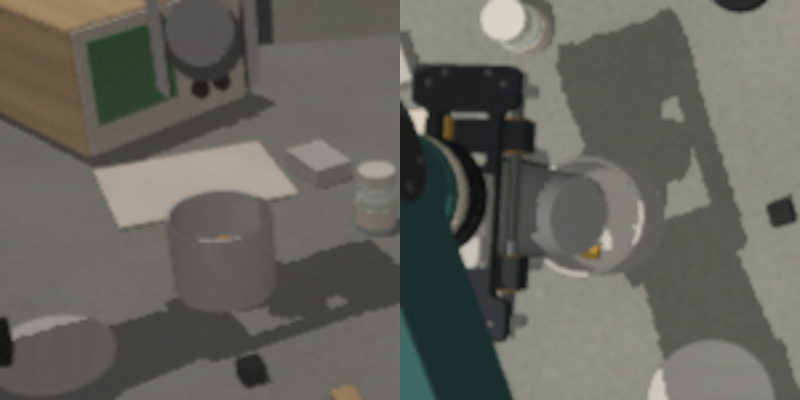

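Request:
arm_command --pt "0 0 -0.06 0" --pt "0 0 -0.12 0" --pt "0 0 -0.164 0" --pt "0 0.02 -0.164 0" --pt "0 -0.03 -0.164 0" --pt "0 0.02 -0.164 0" --pt "0 -0.03 -0.164 0" --pt "0 0 -0.164 0"

```text
time: 19.25
tool_pos: [0.5658, 0.2715, 0.1165]
ee_rot: [-3.141, 0.004, 1.568]
wrist_force: [0.8, 0.7, -1.1]
width: 0.0662
finger_force: 30.0
```

Request:
arm_command --pt "0 0 0.04 0" --pt "0 0 -0.02 0" --pt "0 0 0.04 0" --pt "0 0 -0.02 0" --pt "0 0 0.04 0" --pt "0 0 -0.02 0" --pt "0 0 0.02 0" --pt "0 0 0.02 0"

```text
time: 19.92
tool_pos: [0.5652, 0.2757, 0.1273]
ee_rot: [-3.141, -0.0, 1.572]
wrist_force: [0.9, 0.9, 0.9]
width: 0.0664
finger_force: 30.0
```

Request:
arm_command --pt "0 0 0.06 0" --pt "0 0 0.12 0" --pt "0 0 0.16 0" --pt "0 -0.08 0.16 0" --pt "0 -0.16 0.16 0" --pt "0 -0.22 0.16 0" --pt "0 -0.22 0.16 0"

```text
time: 20.5
tool_pos: [0.5669, 0.1606, 0.2088]
ee_rot: [3.137, 0.002, 1.566]
wrist_force: [0.6, 1.0, -0.2]
width: 0.0658
finger_force: 30.0
```

```bash
python3 - <<'E'
from h import *
a=snap('side','s8');b=snap('top','t8')
o=robot.get_obs(); print(o['tool_pos'],o['width'],o['wrist_force'])
for n,im in(('s',a),('t',b)):
    h=cv2.cvtColor(im,cv2.COLOR_RGB2HSV); m=cv2.inRange(h,(12,110,60),(35,255,255)); 
    k,l,st,ce=cv2.connectedComponentsWithStats(m); print(n,[(s[4],c.round().tolist()) for s,c in zip(st[1:],ce[1:]) if s[4]>2])
E
```

```text
[0.56652793 0.16476763 0.20820347] 0.06631276388764262 [-0.12534596  0.02006132 -0.17225208]
s [(np.int32(138), [196.0, 45.0]), (np.int32(2273), [430.0, 121.0]), (np.int32(4), [311.0, 86.0]), (np.int32(4), [320.0, 90.0]), (np.int32(4), [316.0, 91.0]), (np.int32(1393), [342.0, 216.0]), (np.int32(172), [434.0, 373.0]), (np.int32(3), [409.0, 375.0])]
t [(np.int32(1034), [262.0, 115.0]), (np.int32(211), [404.0, 123.0]), (np.int32(259), [251.0, 181.0]), (np.int32(45), [4.0, 269.0])]
```

Request:
arm_command --pt "0.012 -0.021 -0.06 0" --pt "0.012 -0.021 -0.12 0" --pt "0.012 -0.021 -0.18 0" --pt "0.012 -0.021 -0.24 0" --pt "0.012 -0.021 -0.3 0" --pt "0.012 -0.021 -0.34 0" --pt "0.012 -0.021 -0.366 0" --pt "0.012 -0.021 -0.366 0"

```text
time: 21.27
tool_pos: [0.5694, 0.1556, 0.0201]
ee_rot: [-3.136, 0.001, 1.573]
wrist_force: [0.3, 0.0, -0.2]
width: 0.0662
finger_force: 30.0
```

Request:
arm_command --pt "0 0.03 0 0" --pt "0 0.05 0 0" --pt "0 0.07 0 0" --pt "0 0.08 0 0" --pt "0 0.09 0 0" --pt "0 0.1 0 0" --pt "0 0.1 0 0"

```text
time: 21.85
tool_pos: [0.5716, 0.2057, 0.024]
ee_rot: [3.141, -0.001, 1.573]
wrist_force: [-0.3, -0.5, -1.2]
width: 0.0661
finger_force: 30.0
```

Request:
arm_command --pt "0 0.004 0 0" --pt "0 0.008 0 0" --pt "0 0.012 0 0" --pt "0 0.014 0 0" --pt "0 0.014 0 0"

```text
time: 22.27
tool_pos: [0.5715, 0.2115, 0.0235]
ee_rot: [-3.142, 0.0, 1.572]
wrist_force: [0.1, 0.6, -0.7]
width: 0.066
finger_force: 30.0
```

```bash
python3 - <<'E'
from h import *
a=snap('side','s9');b=snap('top','t9')
o=robot.get_obs(); print(o['tool_pos'],o['width'],o['wrist_force'])
for n,im in(('s',a),('t',b)):
    h=cv2.cvtColor(im,cv2.COLOR_RGB2HSV); m=cv2.inRange(h,(12,110,60),(35,255,255)); 
    k,l,st,ce=cv2.connectedComponentsWithStats(m); print(n,[(s[4],c.round().tolist()) for s,c in zip(st[1:],ce[1:]) if s[4]>2])
o=np.hstack([cv2.resize(a[70:220,130:280],(400,400)),cv2.resize(b[130:280,60:210],(400,400))]); cv2.imwrite('pics/m9.png',o[:,:,::-1])
E
```

```text
[0.57154297 0.21138783 0.02346905] 0.06632304694256194 [-0.41896275  0.01302078 -0.97138565]
s [(np.int32(2283), [431.0, 121.0]), (np.int32(16), [230.0, 111.0]), (np.int32(6), [206.0, 121.0]), (np.int32(6), [216.0, 120.0]), (np.int32(19), [195.0, 123.0]), (np.int32(1390), [342.0, 216.0]), (np.int32(170), [434.0, 373.0]), (np.int32(3), [409.0, 375.0])]
t [(np.int32(1034), [262.0, 115.0]), (np.int32(211), [404.0, 123.0]), (np.int32(260), [251.0, 181.0]), (np.int32(45), [4.0, 269.0])]
```

View pics/m9.png

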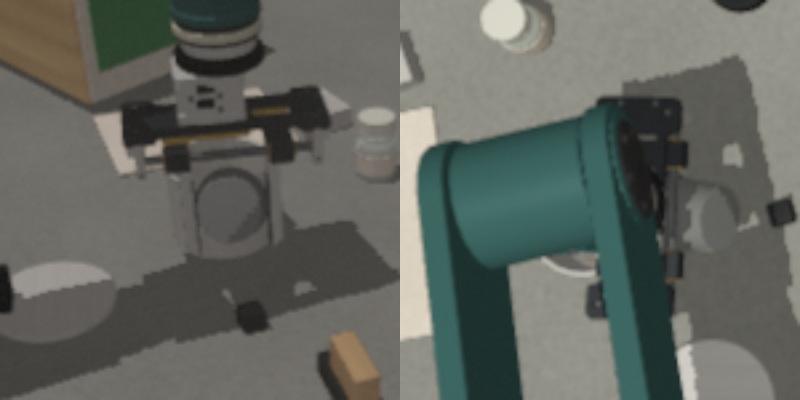

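```bash
python3 - <<'E'
from h import *
def ray(cam,u,v):
    f,c=K(cam);E=np.array(c['extrinsics']);d=E[:3,:3]@np.array([(u-c['cx'])/f,-(v-c['cy'])/f,-1]);return E[:3,3],d/np.linalg.norm(d)
def tri(s,t):
    A=0;b=0
    for cam,p in(('side',s),('top',t)):
        o,d=ray(cam,*p);M=np.eye(3)-np.outer(d,d);A=A+M;b=b+M@o
    return np.linalg.solve(A,b).round(4)
print(tri((216.6,146.9),(177,210.6)))
print('m7',tri((130+202*.375,50+37*.375),(60+180*.375,130+215*.375)))
print('m6',tri((150+204*.3,80+163*.3),(70+290*.3,140+245*.3)))
E
```

```text
[0.5694 0.16   0.0984]
m7 [0.5629 0.2176 0.2716]
m6 [0.5618 0.1984 0.1254]
```

Request:
arm_command --pt "0 -0.03 0 0" --pt "0 -0.06 0 0" --pt "0 -0.06 -0.016 0" --pt "0 -0.06 -0.032 0" --pt "0 -0.06 -0.032 0"

```text
time: 22.78
tool_pos: [0.5698, 0.1806, 0.0049]
ee_rot: [-3.137, 0.001, 1.57]
wrist_force: [-0.2, -0.4, -1.8]
width: 0.0664
finger_force: 30.0
```

Request:
arm_command --pt "0 0.02 0 0" --pt "0 0.03 0 0" --pt "0 0.04 0 0" --pt "0 0.046 0 0" --pt "0 0.046 0 0"

```text
time: 23.2
tool_pos: [0.5717, 0.2053, 0.0077]
ee_rot: [3.141, 0.001, 1.573]
wrist_force: [0.5, 0.6, -1.0]
width: 0.0662
finger_force: 30.0
```

Request:
arm_command --pt "0 0.006 0 0" --pt "0 0.012 0 0" --pt "0 0.018 0 0" --pt "0 0.024 0 0" --pt "0 0.028 0 0" --pt "0 0.028 0 0"

```text
time: 23.7
tool_pos: [0.571, 0.216, 0.0061]
ee_rot: [-3.14, 0.005, 1.571]
wrist_force: [1.1, -6.5, -4.2]
width: 0.0661
finger_force: 30.0
```

```bash
cat > base.py <<'E'
from h import *
def ellipse(cam,name,roi):
    im=snap(cam,name);x0,y0,x1,y1=roi
    g=cv2.resize(cv2.cvtColor(im,cv2.COLOR_RGB2GRAY)[y0:y1,x0:x1],None,fx=1,fy=1); return g
E
python3 - <<'E'
from h import *
a=snap('side','s10');b=snap('top','t10')
o=robot.get_obs(); print(o['tool_pos'],o['width'],o['wrist_force'])
g=cv2.cvtColor(a,cv2.COLOR_RGB2GRAY)[110:185,190:245:3]
for i,r in enumerate(g[::3]): print(110+3*i,' '.join('%3d'%v for v in r))
g=cv2.cvtColor(b,cv2.COLOR_RGB2GRAY)[185:240:4,140:212:4]
for i,r in enumerate(g): print(185+4*i,' '.join('%3d'%v for v in r))
E
```

```text
[0.57101406 0.2159688  0.00615976] 0.06626086354124135 [ 1.30414854 -6.44184828 -3.86022151]
110 169 168 122  96  94  40  50  85  96  96  97 168 168 164 146  99  43  39  44
113 171 171 135  97  67  68  50  93  96  97  96  36  39  36  36  35  36  39  38
116  37  35  67  95  96  58  67  90  87  96  96  39  47  54  62  64  77  39  35
119  43  47  66 133  99 100  97  96  95  95  97  36  47  42  38  37  40  38  39
122  48  45  44  87  85  83  71  56  47  36  37  39  37  39  39  40  43  38  40
125  38  37  36  38  38  42  45  49  53  61  64  79  95  38  38  38  52 109  70
128 132  78  77  77  82  86  90  95  95 100 102 102 103  65  36  38  38  98  88
131 161  43  49  45  91  89  88  86  71  68  64  57  56  55  39  37  38  57  60
134  62  37  38  36  77  68  54  58  65  71  80  84  94  88  38  38  39 109 109
137  89  40  40  39  83  94  94  95 101  99  99  96  92  85  86 103 109 109 110
140 110  70  66  76  94  96  95  82  61  62  62  75  91  72  96 105 113 109 109
143 112 103  97  97  78  92  61  61  62  61  62  61  62  72  96 104 109 110 109
146 111 106  95  98  85  69  60  71  61  76  73
[... 1356 characters left out ...]
  89 142 142 145
205  55  67  32  29  22  61  78  81 120 117  93  67  75  91  90  92  46 144
209  67  43  43  30  19  71  83  84 131 129 107  66  71  89  90  49  51 108
213  84  43  47  42  28  68  85  84 138 137 103  77  79  93  92  53  52 125
217  90  44  43  43  77  71  82 132 132 134 100  77  89  92  91  89 144 146
221  89  43  43  44 133 119  76  77 120 121 117  69  93  91  92  91 148 146
225  89  43  42  43  60  68  32  91  93  93  90  93  90  91  93  93 143 144
229  90  55  43  42  43  63  29  90  92  92  91  92  93  93  92  93 133 144
233  89  64  43  44  43  55  32  92  91  94  91  92  94  91  91  92  91 147
237  89  82  43  42  43  34  91  93  95  92  94  93  92  94  93  94 117 146
```

```bash
cat > base.py <<'E'
from fit import *
import itertools
def basefit(sn,tn,tool,hps=(58,62,66,70),offs=(24,30,36),ths=range(-100,60,4)):
    ims={c:cv2.GaussianBlur(cv2.imread(f'pics/{n}.png',0).astype(float),(0,0),.6) for c,n in(('side',sn),('top',tn))}
    res=[]
    for th,hp,of,dy in itertools.product(ths,hps,offs,(-4,0,4)):
        t=np.radians(th);d=np.array([0,-np.cos(t),np.sin(t)]);n=np.array([0,np.sin(t),np.cos(t)]);ex=np.array([1.,0,0])
        c=np.array([tool[0],tool[1]+dy/1e3,tool[2]+of/1e3])+hp/1e3*d; s=0
        for cam in ims:
            o=[]
            for r in(.0266,.0294):
                uv=w2px(cam,c+r*(np.cos(a)[:,None]*ex+np.sin(a)[:,None]*n)); o.append(nd.map_coordinates(ims[cam],[uv[:,1],uv[:,0]],order=1))
            s+=np.minimum(abs(o[0]-o[1]),25).mean()*(1 if cam=='side' else .5)
        res.append((round(float(s),2),th,hp,of,dy))
    return sorted(res)[::-1][:6]
E
python3 - <<'E'
from base import *
print(basefit('s6','t6',(.5675,.2765,.0605)))
print(basefit('s9','t9',(.5715,.2114,.0235)))
print(basefit('s10','t10',(.571,.216,.0061)))
E
```

```text
[(16.5, 52, 58, 24, 0), (16.25, 48, 62, 24, 4), (16.23, 48, 66, 24, 0), (16.08, 52, 62, 24, -4), (16.02, 44, 58, 30, 0), (15.98, 48, 58, 24, 4)]
[(11.23, 56, 58, 24, 4), (11.2, 52, 58, 30, 0), (11.09, 52, 66, 24, 4), (10.99, 56, 62, 24, 0), (10.99, 56, 58, 30, -4), (10.79, 56, 66, 24, 0)]
[(11.5, 52, 62, 24, 4), (11.26, 56, 58, 24, 0), (10.88, 40, 58, 36, 4), (10.78, 52, 58, 24, 4), (10.66, 56, 58, 24, -4), (10.66, 48, 58, 30, 4)]
```

```bash
python3 - <<'E'
import cv2
for n in('s9','s10'):
  g=cv2.imread(f'pics/{n}.png',0)[122:176:2,194:238:2]
  print(n)
  for i,r in enumerate(g): print(122+2*i,' '.join('%3d'%v for v in r))
E
```

```text
s9
122  76  77  76  80  96  85  86  85  88  90  93  96 103 126 140 158 165 149  37  36  37  37
124  57  50  49  77  92  92  95  94  94  94  97  97  93  92  95  92 115 123  55  38  38  36
126  44  45  46  59  86  90  83  74  64  64  61  54  54  55  53  55  58  60  57  38  36  35
128  38  32  36  42  75  74  59  59  55  52  54  58  62  68  71  76  85  87  69  36  40  39
130  34  37  37  41  68  72  77  80  90  96  94  99 100 101 102 101 103 101  79  40  50  51
132  37  38  35  38  90  92  94  93  96  90  89  80  92  95 101 102 101 101  90  95  99 109
134  57  52  58  65  89  90  92  89  63  57  58  57  58  56  63  96 100  94  85  96  98 108
136 128 115  95  96  92  92  84  58  58  71  72  74  81  67  56  57  79  88  69  96  98 107
138 101  97  96  95  71  90  56  81  88  87  87  88  87  88  84  60  57  76  58  97  98 108
140 101  95  96  95  76  73  79  91  87  88  88  87  88  87  88  81  58  59  54  95 100 110
142 100 102 100  96  75  61  89  88  89  87  87  89  87  90  88  87  72  56  51  95  97 110
144 100 102  94  96  81  71  86  87  87  88  88  86  87  87  87  88  84  55  52  95  
[... 3174 characters left out ...]
  74  75  73  73  72  68  67  66  66  61  66  88  95  70
162 107 103  97  93  96  73  64  72  74  74  74  73  66  64  65  67  65  64  56  87  97  72
164 108 108  67  87  96  83  66  68  73  74  72  72  68  65  66  66  65  63  59  79  95  70
166 109 108  66  83  96  81  68  68  72  74  73  68  65  65  65  65  65  65  64  78  73  66
168 100  90  68  71  87  84  66  67  67  71  73  70  66  66  66  65  67  65  68  67  67  68
170  69  68  67  67  69  70  68  67  67  73  72  69  67  64  66  66  66  67  68  67  65  66
172  70  67  69  67  68  68  68  68  68  69  72  64  65  64  66  68  67  67  66  66  67  67
174  68  67  68  67  69  68  69  69  69  68  67  71  66  68  67  67  67  69  67  67  67  66
```

Request:
arm_command --pt "0.01 -0.02 0.004 0" --pt "0.01 -0.038 0.004 0" --pt "0.01 -0.038 0.004 0" --pt "0.01 -0.038 0.004 0"

```text
time: 24.13
tool_pos: [0.577, 0.1993, 0.0101]
ee_rot: [3.141, -0.001, 1.57]
wrist_force: [-0.5, -0.4, -0.0]
width: 0.0662
finger_force: 30.0
```

Request:
arm_command --pt "0 -0.018 0 0" --pt "0 -0.028 0.013 0" --pt "0 -0.037 0.026 0" --pt "0 -0.05 0.04 0" --pt "0 -0.064 0.052 0" --pt "0 -0.08 0.063 0" --pt "0 -0.096 0.071 0" --pt "0 -0.096 0.071 0"

```text
time: 24.8
tool_pos: [0.5775, 0.1499, 0.0467]
ee_rot: [3.139, 0.0, 1.57]
wrist_force: [0.3, -0.4, -0.7]
width: 0.0659
finger_force: 30.0
```

```bash
python3 - <<'E'
from h import *
a=snap('side','s11');b=snap('top','t11')
o=robot.get_obs(); print(o['tool_pos'],o['width'],o['wrist_force'])
g=cv2.cvtColor(a,cv2.COLOR_RGB2GRAY)[110:200:3,190:250:3]
for i,r in enumerate(g): print(110+3*i,' '.join('%3d'%v for v in r))
E
```

```text
[0.57665342 0.15111276 0.04528951] 0.06592180643374076 [-0.34606379  0.13476655  0.06268068]
110 159 162 156 101  96  77  33  26  69  95  97  97  84  33  36  36  37  38  37  38
113  46  45  45  82  96  97  75  75  94  61  97  97  86  45  56  62  73  76  85  40
116  45  46  44  93 138  99  98  96  97  97  97  95  96  37  39  36  37  38  37  39
119  48  46  47  56  89  86  87  85  64  59  39  36  37  34  36  37  37  37  39  36
122  42  35  35  36  35  35  35  34  37  42  46  53  61 127 166  34  37  36  42 109
125  35  71  63  72  77  78  83  81  85  90  98 101  95 138  90  35  37  36  37 107
128 151 138  55  43  41  92  94  97  96 101  97  93  91  75  78  56  36  37  37  64
131 157 100  46  44  41  78  83  55  57  58  60  56  55  64  64  65  36  39  37  85
134  61  66  38  39  39  68  75  82  95 102 102 104 106 131  96  91  42  49  65  97
137 109  97  37  38  37  79  95  96 101  97  93 115 104  87  95  97  97 104 111 112
140 111 103 103 101  96 126 134 137  60  61  60  61  62  68  91  59  97 106 109 107
143 113 104 105  99  98  79  97  59  60  62  63  61  61  62  68  60  97 105 110 110
[... 812 characters left out ...]
  91  66  66  67  68  66  67
176 114 114 114 114 113 112 111 109 100  90  67  68  69  66  67  67  68  69  68  68
179 114 113 114 103  90  70  69  70  67  69  68  67  66  66  67  66  64  70  68  68
182  69  70  70  69  68  68  68  68  70  67  67  63  55  67  67  66  67  66  66  66
185  71  72  70  70  70  69  68  70  68  64  33  34  36  62  67  70  66  66  69  69
188  68  68  70  68  69  68  68  70  69  68  32  34  33  41  68  67  68  70  69  66
191  69  70  70  70  70  69  70  68  69  67  32  33  34  42  67  68  66  67  68  89
194  68  68  71  67  67  70  67  69  67  69 101  36  54  68  69  66  68  66  69  68
197  70  70  69  69  69  67  68  69  69  68  90  77  68  69  67  67  69  70  69  67
```

```bash
python3 - <<'E'
from base import *
def at_y(u,v,y):
    f,c=K('side');E=np.array(c['extrinsics']);d=E[:3,:3]@np.array([(u-c['cx'])/f,-(v-c['cy'])/f,-1]);o=E[:3,3];return (o+d*(y-o[1])/d[1]).round(4)
for y in (.08,.09,.1): print(y,at_y(221,175,y),at_y(221,152,y))
print(basefit('s11','t11',(.577,.1505,.0455),hps=(54,58,62,66,70),offs=(18,24,30,36),ths=range(-60,30,4)))
print(basefit('s10','t10',(.571,.216,.0061),hps=(54,58,62,66,70),offs=(18,24,30,36),ths=range(-60,30,4)))
E
```

```text
0.08 [0.5696 0.08   0.0748] [0.5734 0.08   0.1333]
0.09 [0.5702 0.09   0.0676] [0.5741 0.09   0.1271]
0.1 [0.5708 0.1    0.0605] [0.5748 0.1    0.1208]
[(12.21, 24, 54, 24, 4), (11.55, 28, 54, 18, 4), (11.49, 28, 58, 18, 4), (11.19, 24, 70, 30, -4), (11.13, 24, 66, 30, -4), (11.05, 28, 70, 24, -4)]
[(8.71, 24, 54, 36, 4), (8.69, 28, 58, 30, 4), (8.62, 28, 54, 30, 4), (8.13, 28, 54, 30, 0), (8.11, 28, 62, 30, 4), (7.99, 28, 70, 30, 4)]
```

Request:
arm_command --pt "-0.02 0.03 0 0" --pt "-0.02 0.06 -0.03 0" --pt "-0.02 0.066 -0.069 0" --pt "-0.02 0.08 -0.069 0" --pt "-0.02 0.1 -0.069 0" --pt "-0.02 0.12 -0.069 0" --pt "-0.02 0.128 -0.069 0" --pt "-0.02 0.134 -0.069 0"

```text
time: 25.57
tool_pos: [0.5673, 0.2193, 0.0119]
ee_rot: [3.14, 0.001, 1.573]
wrist_force: [-0.7, -4.7, 1.3]
width: 0.0663
finger_force: 30.0
```

Request:
arm_command --pt "0 0.004 0 0" --pt "0 0.008 0 0" --pt "0 0.012 0 0" --pt "0 0.012 0 0"

```text
time: 25.9
tool_pos: [0.5669, 0.2224, 0.0114]
ee_rot: [3.141, 0.004, 1.571]
wrist_force: [-1.2, -6.2, 2.3]
width: 0.0663
finger_force: 30.0
```

Request:
arm_command --pt "0 0.004 0 0" --pt "0 0.008 0 0" --pt "0 0.012 0 0" --pt "0 0.012 0 0"

```text
time: 26.23
tool_pos: [0.5667, 0.2247, 0.011]
ee_rot: [-3.141, 0.011, 1.571]
wrist_force: [-1.7, -14.6, 2.9]
width: 0.0661
finger_force: 30.0
```

```bash
python3 - <<'E'
from h import *
a=snap('side','s12');b=snap('top','t12')
o=robot.get_obs(); print(o['tool_pos'],o['width'],o['wrist_force'])
g=np.hstack([cv2.resize(a[70:220,130:280],(400,400),interpolation=cv2.INTER_CUBIC),cv2.resize(b[130:280,60:210],(400,400),interpolation=cv2.INTER_CUBIC)])
cv2.imwrite('pics/m12.png',g[:,:,::-1])
g=cv2.cvtColor(a,cv2.COLOR_RGB2GRAY)[128:178:2,194:238:2]
for i,r in enumerate(g): print(128+2*i,' '.join('%3d'%v for v in r))
E
```

```text
[0.56672151 0.22465687 0.0110023 ] 0.06653621150006579 [ -1.88628174 -13.84933547   2.69773635]
128  46  44  56  88  88  77  70  64  63  59  57  55  53  54  57  59  60  51  36  37  39  38
130  35  36  44  76  73  60  59  53  54  59  59  63  71  74  81  83  91  65  36  38  38  36
132  34  32  42  68  74  79  88  91  95  94  96  96 100 101 102 103 100  71  47  54  64  71
134  37  37  37  88  90  92  94  94  92  96  95  98  99 101 102 102 101  91  97  92 111 109
136  59  65  71  87  91  94  91  93  89  86  82  84  94 100  99 100  93  89  96  98 109 108
138  85  95  96  92  91  90  87  68  61  62  62  60  59  65  84  88  81  78  95  99 109 109
140  93  96  95  75  93  83  61  61  62  63  62  61  61  62  61  69  80  69  96  96 108 110
142  93 100  95  77  88  59  61  60  63  62  62  62  61  61  59  59  71  68  96  98 109 109
144  94  94  96  85  70  62  62  68  71  78  75  77  87  67  60  58  57  61  95 100 109 109
146  96  89  96  83  58  60  77 100 101 102 101  97  95  88  79  59  56  59  95  99 109 108
148 102  93  97  85  59  66  97 101 103 102 101  96  93  90  82  72  57  55  96  94 
[... 595 characters left out ...]
  68  67  68  65  64  66  65  64  67  74  85  76  67  68
164 109  66  78  94  83  74  66  67  68  69  65  65  66  64  66  64  64  67  69  67  67  67
166  99  67  68  68  80  71  65  66  68  67  66  66  66  65  64  64  66  67  68  68  67  67
168  68  69  70  67  69  66  67  67  68  67  66  64  66  65  66  65  66  67  66  67  69  67
170  67  67  68  68  70  68  67  68  65  69  69  67  64  65  65  67  65  66  66  68  65  67
172  70  69  69  70  68  69  68  67  69  68  68  65  65  68  67  68  67  68  67  68  67  68
174  68  67  70  70  67  69  69  68  68  69  69  67  67  69  69  68  68  68  66  64  65 106
176  69  68  69  68  69  69  69  69  68  68  67  67  69  67  68  68  68  66  66  67  67 106
```

```bash
python3 - <<'E'
from fit import *
for th in(-10,0,10,20):
  t=np.radians(th)
  # mouth flush at y=.2235 lip; mouth centre
  zp=.046; m=np.array([.567,.2235-.0345*np.sin(abs(t)),zp]); d=np.array([0,-np.cos(t),np.sin(t)]); n=np.array([0,np.sin(t),np.cos(t)])
  P=np.array([m+.07*d+.028*n,m+.07*d-.028*n,m+.0345*n]); print(th,w2px('side',P).round(1).tolist(),w2px('top',P)[:,0].round(1))
g=cv2.imread('pics/t12.png',0)[190:236:4,160:204:2]
for i,r in enumerate(g): print(190+4*i,' '.join('%3d'%v for v in r))
E
```

```text
-10 [[217.4, 164.2], [218.6, 180.7], [214.1, 142.7]] [187.  186.9 156.2]
0 [[216.6, 157.4], [218.2, 176.8], [213.6, 140.0]] [181.8 186.  150.9]
10 [[216.2, 153.2], [218.3, 174.9], [213.6, 140.2]] [180.9 189.2 151. ]
20 [[215.8, 148.8], [218.2, 172.2], [213.7, 140.8]] [179.1 191.3 151.2]
190  30  49  89  90  89  89  90  90 129 141 143  91  91  91  91  88 142 140 142 142 143 140
194  40  63  91  91  89  86  89  89 142 139 140 129  88  88  90  88 133 140 140 141 144 142
198  62  81  80  85  91  91  90  88  88  87  87  88  90  89  88  90  88 145 142 140 140 143
202  75  75  76  73  96  92  89  85  80  68  68  72  86  89  88  88  90 129 141 144 140 142
206  79  79  80 113 117 116 115 113 103  76  68  62  70  89  89  91  91  92 136  99  47  46
210  85  84  84 131 131 130 129 128 127  81  63  64  63  89  90  88  88  87 130  83  49  49
214  84  85  86 142 142 142 141 141 139 113  63  64  69  90 116  90  91  90  89 128  61  68
218  81 118 133 132 133 134 135 135 136 117  68  66  82  92  91  90  90  92  90 132 142 144
222  77  76  77 122 122 121 123 123 124 121  65  66  91  90  91  90  90  93  91  90 136 146
226  47  85  84  89  88  86  87  82  85  90  88  90  92  92  92  88  89  92  93  91 129 144
230  37  92  91  89  91  92  91  90  92  93  92  91  91  92  92  92  91  91  92  92  94 144
234  49  90  91  89  92  94  91  92  92  92  90  89  91  91  93  93  89  91  91  91  91 130
```

Request:
arm_command --pt "0 -0.03 0 0" --pt "0 -0.06 0 0" --pt "0 -0.072 -0.006 0" --pt "0 -0.072 -0.012 0" --pt "0 -0.072 -0.012 0"

```text
time: 26.75
tool_pos: [0.566, 0.1942, 0.0037]
ee_rot: [-3.14, -0.001, 1.57]
wrist_force: [0.4, -0.1, -0.8]
width: 0.0664
finger_force: 30.0
```

Request:
arm_command --pt "0 0.02 0 0" --pt "0 0.03 0 0" --pt "0 0.04 0 0" --pt "0 0.05 0 0" --pt "0 0.05 0 0"

```text
time: 27.17
tool_pos: [0.5664, 0.2208, 0.0045]
ee_rot: [3.141, 0.0, 1.574]
wrist_force: [1.1, 0.2, -0.1]
width: 0.0658
finger_force: 30.0
```

Request:
arm_command --pt "0 0.004 0 0" --pt "0 0.008 0 0" --pt "0 0.012 0 0" --pt "0 0.014 0 0" --pt "0 0.014 0 0"

```text
time: 27.58
tool_pos: [0.5664, 0.2233, 0.0041]
ee_rot: [-3.141, 0.006, 1.571]
wrist_force: [-0.4, -8.0, -0.4]
width: 0.0663
finger_force: 30.0
```

```bash
python3 - <<'E'
from h import *
a=snap('side','s13');b=snap('top','t13')
o=robot.get_obs(); print(o['tool_pos'],o['width'],o['wrist_force'])
g=cv2.cvtColor(a,cv2.COLOR_RGB2GRAY)[134:190:2,194:238:2]
for i,r in enumerate(g): print(134+2*i,' '.join('%3d'%v for v in r))
g=cv2.imread('pics/t13.png',0)[206:224:4,160:204:1]
for i,r in enumerate(g): print(206+4*i,' '.join('%3d'%v for v in r))
E
```

```text
[0.56640738 0.22330068 0.00414245] 0.0660327971497074 [ 0.29529126 -8.79330404 -0.76708511]
134  35  38  40  56  59  55  63  66  69  76  80  89  99 101 103 103 100  71  39  36  38  37
136  40  37  38  85  91  94  92  94  96  94  98  95 100 101 101 101  96  79  76  78  94 108
138  37  38  42  83  90  91  94  94  95 108 112 105  99  94  94  92  90  91  96  99 110 109
140  88  96  96  93  93  97  97  91  81  70  63  66  68  82  90  91  84  76  97  95 109 110
142  94 100  97  90  94  93  80  63  65  64  63  63  62  61  62  78  81  69  98  96 110 109
144  96  95  97  77  94  75  62  61  63  62  65  65  63  62  63  59  78  66  97  99 109 110
146 101  93  96  83  82  62  61  63  62  64  63  63  63  62  61  60  64  60  96  99 108 110
148 103  92  97  83  67  61  62  78  77  78  78  76  83  71  60  60  59  59  96  94  66 101
150 104  93  96  85  58  60  79 100 101 102 102  99  96  91  85  60  59  56  94  94  68  67
152 105  93  96  90  55  66  97 100 101 102 101  99  94  90  82  78  61  59  96 101  68  66
154 104  97  97  96  52  80  98 101 101 102 101  98  95  85  84  75  63  53  95  99  68 
[... 1767 characters left out ...]
  84  84  83 120 132 131 130 130 129 128 128 128 127 126 126 100  81  79  69  62  63  63  82  89  89  89  88  89  88  88  88  90  91 113  83  47  50  49  50  51
214  78  85  86  86  86  86  87 130 144 144 144 144 144 144 143 142 142 141 140 140 109  74  64  62  62  68  85 131 132 103  90  91  91  90  90  89  89  91 119 100  62  66  68  99
218  76  81  81  81 119 133 133 134 134 134 134 135 135 136 136 137 137 137 138 139 140 102  62  61  63  80  90  92  90  91  90  91  91  91  92  91  89  90  91 132 142 141 144 145
222  73  77  76  77  76  77  99 118 122 122 122 124 123 123 124 124 123 124 124 124 125  95  64  63  78  89  91  92  92  90  90  90  91  92  92  90  91  92  91  90 129 145 146 145
```

Request:
arm_command --pt "0.02 -0.03 0 0" --pt "0.02 -0.054 0 0" --pt "0.02 -0.054 0 0" --pt "0.02 -0.054 0 0"

```text
time: 28.02
tool_pos: [0.5763, 0.1993, 0.0045]
ee_rot: [-3.141, -0.001, 1.57]
wrist_force: [0.7, 0.7, -1.5]
width: 0.0662
finger_force: 30.0
```

Request:
arm_command --pt "0 -0.01 0 0" --pt "0 -0.016 0 0" --pt "0 -0.022 0.002 0" --pt "0 -0.026 0.008 0" --pt "0 -0.026 0.008 0"

```text
time: 28.43
tool_pos: [0.5769, 0.1864, 0.0093]
ee_rot: [3.14, -0.0, 1.572]
wrist_force: [1.5, -1.0, -0.6]
width: 0.0659
finger_force: 30.0
```

Request:
arm_command --pt "0 -0.006 0.009 0" --pt "0 -0.012 0.018 0" --pt "0 -0.012 0.018 0"

```text
time: 28.68
tool_pos: [0.5775, 0.1803, 0.019]
ee_rot: [3.139, -0.0, 1.571]
wrist_force: [0.3, -0.4, -0.8]
width: 0.0664
finger_force: 30.0
```

```bash
python3 - <<'E'
from fit import *
a=snap('side','s14');b=snap('top','t14')
g=cv2.cvtColor(a,cv2.COLOR_RGB2GRAY)[136:200:2,200:242:2]
for i,r in enumerate(g): print(136+2*i,' '.join('%3d'%v for v in r))
g=cv2.cvtColor(b,cv2.COLOR_RGB2GRAY)[198:222:4,170:210:1]
for i,r in enumerate(g): print(198+4*i,' '.join('%3d'%v for v in r))
for th in(-40,-30,-20,-10,0,10):
  t=np.radians(th); m=np.array([.577,.181,.054]); d=np.array([0,-np.cos(t),np.sin(t)]); n=np.array([0,np.sin(t),np.cos(t)])
  P=np.array([m+.07*d+.028*n,m+.07*d-.028*n,m+.0345*n]); print(th,w2px('side',P).round(1).tolist(),w2px('top',P)[:,0].round(1))
E
```

```text
136  42  39  53  81  69  59  62  59  56  55  58  61  78  78  68  71  79  80  42  35  39
138  41  37  50  70  70  75  93 106 114 115 119 126  99  91  89  87  94  90  39  41  52
140  40  39  53 136 133 130 136 128 116  94  94  92  89  91  87  85  92  95  97 100 111
142  45  49  63  97 100  97  95  95  94  90  87  87  86  90  89  87  90  89  96  99 110
144  95  96  98 101 100  96  93  72  65  64  66  63  62  65  79  86  88  63  97  96 108
146 101  97  97  83  99  85  61  65  65  63  62  64  64  61  61  68  85  57  94  96  99
148 102  97  97  80  92  62  62  63  65  65  65  63  63  62  62  61  65  50  98  96 103
150 100  97  97  76  65  61  62  63  64  64  64  64  63  63  63  58  59  46  96  97 105
152  99  98  97  67  60  63  69  88  78  77  79  78  84  87  60  61  57  53  96  97  99
154 102  99  96  68  60  61  81 100 103 102 103 100  95  92  87  66  59  50  96  97  79
156 103  97  96  79  61  66  99 101 102 102 102  99  96  91  86  79  61  52  97  97  82
158 104  98  98  84  59  93  98  89 103  98  92  80  65  76  78  79  70  51  92  96  97
160 103  95  97  87  74  90  97 100  93  64 
[... 2434 characters left out ...]
4 135 135 135 135 135 136 136 136 137 137 137 109  84  84  71  64  63  56  62  69  74  80  87  91  93
218  43  43  43  44  46  65  91  86  76  77  77  77  78  78  78 111 123 123 124 123 124 123 123 124 124 124 124 112  90  69  63  74  88  91  90  90  92  93  92  92
-40 [[224.1, 182.9], [223.5, 188.3], [220.4, 153.4]] [203.5 191.5 179.2]
-30 [[223.9, 179.2], [223.8, 188.7], [220.1, 151.1]] [204.  195.4 176.7]
-20 [[223.6, 174.8], [224.0, 188.1], [219.8, 148.9]] [203.6 198.7 174.1]
-10 [[223.1, 169.7], [224.1, 186.6], [219.5, 147.1]] [202.2 201.3 171.5]
0 [[222.6, 164.1], [224.1, 184.1], [219.2, 145.6]] [199.8 203.1 168.8]
10 [[222.0, 158.3], [224.0, 180.7], [218.9, 144.5]] [196.5 204.  166.2]
```

Request:
arm_command --pt "0 0 0.06 0" --pt "0 0 0.12 0" --pt "-0.044 -0.08 0.12 0" --pt "-0.044 -0.16 0.12 0" --pt "-0.044 -0.24 0.12 0" --pt "-0.044 -0.32 0.12 0" --pt "-0.044 -0.4 0.12 0" --pt "-0.044 -0.4 0.12 0"

```text
time: 29.45
tool_pos: [0.5543, -0.0263, 0.0776]
ee_rot: [3.141, 0.004, 1.564]
wrist_force: [-0.5, 0.1, -0.5]
width: 0.0663
finger_force: 30.0
```

Request:
arm_command --pt "0 -0.08 0 0" --pt "0 -0.132 0 0" --pt "0 -0.132 -0.06 0" --pt "0 -0.132 -0.11 0" --pt "0 -0.132 -0.14 0" --pt "0 -0.132 -0.14 0" --pt "0 -0.132 -0.14 0"

```text
time: 30.03
tool_pos: [0.5537, -0.0848, 0.0065]
ee_rot: [-3.139, -0.001, 1.572]
wrist_force: [0.3, -0.2, 0.2]
width: 0.0666
finger_force: 30.0
```

Request:
arm_command --pt "0 -0.02 0 0" --pt "0 -0.036 0 0" --pt "0 -0.048 0.004 0" --pt "0 -0.054 0.02 0" --pt "0 -0.054 0.02 0"

```text
time: 30.45
tool_pos: [0.5557, -0.112, 0.02]
ee_rot: [3.138, -0.002, 1.571]
wrist_force: [-0.4, 5.8, 0.3]
width: 0.0666
finger_force: 30.0
```

```bash
python3 - <<'E'
from fit import *
a=snap('side','s15');b=snap('top','t15')
o=robot.get_obs(); print(o['tool_pos'],o['width'],o['wrist_force'])
x,y,z=o['tool_pos']
for th in(-40,-30,-20,-10,0,10):
  t=np.radians(th); m=np.array([x,y,z+.035]); d=np.array([0,-np.cos(t),np.sin(t)]); n=np.array([0,np.sin(t),np.cos(t)])
  P=np.array([m+.07*d+.028*n,m+.07*d-.028*n,m+.0345*n]); print(th,w2px('side',P).round(1).tolist(),w2px('top',P)[:,0].round(1))
u,v=w2px('side',np.array([[x,y-.06,.05]]))[0].astype(int); print(u,v)
g=cv2.cvtColor(a,cv2.COLOR_RGB2GRAY)[v-50:v+44:3,u-28:u+30:3]
for i,r in enumerate(g): print(v-50+3*i,' '.join('%3d'%q for q in r))
E
```

```text
[ 0.55564537 -0.11169614  0.01925472] 0.0658863008768506 [-0.27395357  5.17980897  2.9119583 ]
-40 [[231.0, 284.8], [229.6, 284.0], [225.9, 243.7]] [324.2 307.4 305.9]
-30 [[230.8, 281.4], [230.2, 286.3], [225.5, 240.3]] [326.3 312.1 304. ]
-20 [[230.5, 276.7], [230.6, 287.4], [225.0, 237.0]] [327.4 316.4 301.7]
-10 [[230.0, 270.8], [230.9, 287.2], [224.6, 234.1]] [327.6 320.2 299.2]
0 [[229.3, 263.9], [231.0, 285.6], [224.2, 231.5]] [326.8 323.3 296.6]
10 [[228.5, 256.3], [230.9, 282.7], [223.8, 229.4]] [325.  325.6 294. ]
229 272
222  36 109 121 112 110  93  74  55  58  60  63  64  67  64  58  66  39  40  41  42
225  41  63  62  61  67  65  58  62  69  80  96 105 124 118 109  82  40  39  41  41
228  34  59  87  99 116 124 121 120 116 115 118 124 124 124  65 100  76 102 122 111
231  36  43 121 121 120  91  69  72  71  71  71  71  77 122  83 107 107 123 121 122
234  64  82  74  71  68  71  68  71  71  71  70  70  69  67  80 105 107 121 120 121
237 107 108  63  68  69  69  70  72  71  70  70  68  69  65  58 108 107  76  93  93
240 108 108  56  68  67  71  70  72  72  71  70  70  69  6
[... 1425 characters left out ...]
 154 154 154 153 154 155 154
294 157 157 157 157 156 154 155 154 154 153 153 154 157 159 137 171 159 157 156 156
297 154 154 155 154 159 159 157 159 159 158 157 158 165 188 108 189 156 157 157 156
300 157 158 158 142  76 189 170 158 157 157 155 156 161 187  90 187 128 155 156 157
303 157 157 152 189 176  35 177 185 152 154 155 156 155 187  84 189 155 156 157 157
306 156 157 157 136 185 189  65 140 138 155 157 157 151 182  70 174 127 154 154 153
309 156 154 156 157 136 169 180 115 137 153 153 152 149 129 125 126 136 154 154 155
312 154 154 154 155 154 143 116 137 155 155 155 154 157 157 157 159 157 157 157 155
315 156 157 156 157 158 158 158 158 159 159 157 156 155 155 154 154 154 154 154 156
```

Request:
arm_command --pt "0 -0.01 0.014 0" --pt "0 -0.022 0.03 0" --pt "0 -0.034 0.046 0" --pt "0 -0.034 0.046 0"

```text
time: 30.88
tool_pos: [0.5563, -0.1322, 0.0434]
ee_rot: [3.137, 0.004, 1.571]
wrist_force: [0.6, -1.3, -0.4]
width: 0.0661
finger_force: 30.0
```

Request:
arm_command --pt "0 -0.016 0.014 0" --pt "0 -0.032 0.025 0" --pt "0 -0.05 0.034 0" --pt "0 -0.066 0.04 0" --pt "0 -0.066 0.04 0"

```text
time: 31.3
tool_pos: [0.555, -0.165, 0.0615]
ee_rot: [3.14, 0.002, 1.57]
wrist_force: [-0.4, 0.1, -0.3]
width: 0.0662
finger_force: 30.0
```

```bash
python3 - <<'E'
from fit import *
a=snap('side','s16');b=snap('top','t16')
o=robot.get_obs(); print(o['tool_pos'],o['width'],o['wrist_force'])
x,y,z=o['tool_pos']
for th in(-90,-70,-60,-50,-40,-20):
  t=np.radians(th); m=np.array([x,y,z+.035]); d=np.array([0,-np.cos(t),np.sin(t)]); n=np.array([0,np.sin(t),np.cos(t)])
  P=np.array([m+.07*d+.028*n,m+.07*d-.028*n,m+.0345*n]); print(th,w2px('side',P).round(1).tolist(),w2px('top',P)[:,0].round(1))
u,v=w2px('side',np.array([[x,y-.02,.05]]))[0].astype(int); print(u,v)
g=cv2.cvtColor(a,cv2.COLOR_RGB2GRAY)[v-60:v+40:3,u-32:u+32:3]
for i,r in enumerate(g): print(v-60+3*i,' '.join('%3d'%q for q in r))
E
```

```text
[ 0.5543992  -0.16307013  0.06043759] 0.06632488654215042 [-0.40261269 -0.4211856  -1.08792574]
-90 [[231.0, 290.5], [227.1, 265.6], [229.3, 266.0]] [327.1 304.  334.7]
-70 [[232.3, 296.2], [228.9, 278.5], [228.8, 260.0]] [337.2 314.3 334.7]
-60 [[232.7, 297.1], [229.8, 284.1], [228.4, 256.4]] [341.8 319.7 334. ]
-50 [[233.0, 296.6], [230.7, 288.9], [227.9, 252.6]] [345.7 325.1 332.8]
-40 [[233.1, 294.5], [231.4, 292.8], [227.5, 248.7]] [349.  330.4 331.2]
-20 [[232.6, 285.8], [232.6, 296.9], [226.5, 241.3]] [353.  340.2 326.9]
229 277
217  38  38  39  40  38  40  44  57  67  74  92  98 103 111 124 126 124  53  40  41  40  40
220  68  76  90  95 103 110 122 122 125 126 128 127 122 126 125 125 124  77  43  38  39  39
223  55  40  97 126 125 126 123 126 126 125 117 114  94  78  57  57  58  63  61  43  43  40
226  49  41  72 113 106  81  56  56  61  63  65  65  67  65  62  60  67  64  70  41  43  41
229  51  51  66  64  66  69  62  58  60  70  88  99 106 126 129 125 127  89  65  40  42  41
232  37  36  50  93 106 127 125 127 125 125 128 128 126 126 127 127 123  68  96  86 116 113
235  3
[... 1869 characters left out ...]
  96  95  96  98  98 100 115  36 124 100  98  98  99 100
298 118 152 157 113  97 107 185 120 161  99  98  97  98  98 121  35 121  99 100  98  98 157
301 119 152 160 160 166 113 132 190 161  99  98  96  97  98 122  33 121  96 100  99  99 158
304 120 147 158 158 156 191 150  54 185 110  99  97  99  97 121  49 121  99  99  99  98 156
307 119 143 160 160 153 141 191 177  52 116  99  97  98  96 136 107 130 102  95  95  97 156
310 121 142 160 158 159 154 130 179 118 128 141  95  94  96 132 114 107  94  97 158 160 159
313 118 137 157 157 156 157 157 136 128 157 157 159 159 158 160 160 159 158 158 156 156 155
316 116 137 158 160 161 160 162 162 161 159 159 157 156 156 156 155 156 157 158 157 159 158
```

Request:
arm_command --pt "0 0 0.03 0" --pt "0 0.06 0.03 0" --pt "0 0.124 0.03 0" --pt "0 0.124 -0.03 0" --pt "0 0.124 -0.07 0" --pt "0 0.124 -0.07 0" --pt "0 0.124 -0.07 0"

```text
time: 31.98
tool_pos: [0.5531, -0.0996, 0.0239]
ee_rot: [-3.138, -0.001, 1.572]
wrist_force: [0.5, -0.1, -0.9]
width: 0.0663
finger_force: 30.0
```

Request:
arm_command --pt "0 -0.02 0 0" --pt "0 -0.03 0 0" --pt "0 -0.042 0.004 0" --pt "0 -0.052 0.01 0" --pt "0 -0.06 0.016 0" --pt "0 -0.06 0.016 0"

```text
time: 32.48
tool_pos: [0.5555, -0.1303, 0.0358]
ee_rot: [3.139, -0.002, 1.57]
wrist_force: [-1.0, 5.2, 2.5]
width: 0.066
finger_force: 30.0
```

Request:
arm_command --pt "0 -0.012 0.008 0" --pt "0 -0.024 0.016 0" --pt "0 -0.034 0.026 0" --pt "0 -0.034 0.026 0"

```text
time: 32.82
tool_pos: [0.5556, -0.149, 0.0487]
ee_rot: [3.138, 0.001, 1.57]
wrist_force: [-0.8, 2.4, 3.7]
width: 0.0657
finger_force: 30.0
```

```bash
cat > chk.py <<'E'
import sys
from fit import *
n=sys.argv[1]; a=snap('side','s'+n);b=snap('top','t'+n)
o=robot.get_obs(); print(o['tool_pos'],o['width'],o['wrist_force'])
x,y,z=o['tool_pos']
for th in(-90,-70,-60,-50,-40,-20,-10):
  t=np.radians(th); m=np.array([x,y,z+.035]); d=np.array([0,-np.cos(t),np.sin(t)]); nn=np.array([0,np.sin(t),np.cos(t)])
  P=np.array([m+.07*d+.028*nn,m+.07*d-.028*nn]); print(th,w2px('side',P)[:,1].round(1).tolist(),w2px('top',P)[:,0].round(1))
u,v=w2px('side',np.array([[x,y-.02,z]]))[0].astype(int); print(u,v)
g=cv2.cvtColor(a,cv2.COLOR_RGB2GRAY)[v-40:v+40:3,u-26:u+26:3]
for i,r in enumerate(g): print(v-40+3*i,' '.join('%3d'%q for q in r))
E
python3 chk.py 17
```

```text
[ 0.55553346 -0.14826836  0.04827323] 0.06596803000164102 [-0.85450516  2.92056176  5.45988727]
-90 [287.9, 263.8] [320.3 297.5]
-70 [293.3, 276.3] [330.3 307.7]
-60 [294.2, 281.8] [334.6 313. ]
-50 [293.6, 286.4] [338.5 318.4]
-40 [291.5, 290.1] [341.6 323.6]
-20 [283.0, 294.0] [345.4 333.1]
-10 [276.7, 294.0] [345.8 337.2]
229 271
231  38  95 109 125 126 128 125 125 125 125 125 125 127 126 100 103  87 105
234  36  98 126 127 124 122 122 123 126 125 125 124 123 124 109  88 109 110
237  73  88 123 121 122 124 122 125 122 124 124 125 123 123 107  82 108 107
240 109  62 114 112 111 100  91  82  75  79  76  74  72  70  67  83 109 107
243 108  64  68  71  73  74  77  78  78  80  77  75  73  69  66  78 108 109
246 107  89  67  72  73  74  75  78  79  78  75  72  73  70  66  78 108 107
249 108  96  67  71  72  74  74  80  78  78  75  75  72  69  67  74 109 101
252 107 104  66  70  73  75  76  77  79  80  75  74  72  69  67  68 108 101
255 109 108  66  68  72  74  76  76  79  78  78  74  72  69  65  64 109 105
258 110 108  55  68  70  75 107  98  80  80  75  76  74  70  67  55 109 111
261 1
[... 586 characters left out ...]
  58  58  56  58
285  53  52  51  49  53  52  53  52  57  57  55  62  65  73  85  96  98  99
288  51  49  51  56  62  66  79  86  98  98  98  97  98  96  97  98  98 114
291  98  96 122 122 139  94  96  96  98  98  97  98  96  96  98  97 148 154
294 159 159 159 158 157 137  96  95  97  95  96  97 102  73 146 102 159 158
297 156 155 156 156 171 158 160 114  99  98  98  98 189  43 187 150 158 158
300 160 159 158  49 180 184 155 157 157 144 158 123 189  44 188  95 156 157
303 158 158 188 190  84 142 190 160 156 156 158 157 189  68 188 132 158 158
306 158 159 141 168 190 129  77 127 156 156 158 157 186  86 179 104 155 153
309 158 157 157 144 145 190 116 112 155 155 153 153 133 124 122 118 154 156
```

Request:
arm_command --pt "0 -0.009 0.005 0" --pt "0 -0.018 0.01 0" --pt "0 -0.028 0.014 0" --pt "0 -0.038 0.018 0" --pt "0 -0.046 0.02 0" --pt "0 -0.054 0.022 0" --pt "0 -0.054 0.022 0"

```text
time: 33.5
tool_pos: [0.5542, -0.1761, 0.0572]
ee_rot: [-3.141, 0.001, 1.57]
wrist_force: [-0.2, 0.4, -0.1]
width: 0.0662
finger_force: 30.0
```

```bash
python3 chk.py 18 | head -9
```

```text
[ 0.5541652  -0.17500712  0.05708582] 0.06613595875012951 [-0.61458271  0.33194732 -1.81010933]
-90 [297.4, 271.8] [331.8 308.8]
-70 [303.5, 285.1] [342. 319.]
-60 [304.6, 290.9] [346.5 324.4]
-50 [304.3, 295.9] [350.5 329.8]
-40 [302.3, 299.9] [353.8 335.1]
-20 [293.8, 304.4] [357.9 344.9]
-10 [287.3, 304.6] [358.6 349.1]
230 280
```

Request:
arm_command --pt "0 0 0.06 0" --pt "0 0 0.12 0" --pt "0 0.08 0.12 0" --pt "0 0.16 0.12 0" --pt "0 0.2 0.12 0" --pt "0 0.2 0.12 0" --pt "0 0.2 0.12 0"

```text
time: 34.18
tool_pos: [0.5544, -0.0736, 0.1174]
ee_rot: [-3.141, 0.001, 1.574]
wrist_force: [0.5, 0.2, -1.7]
width: 0.0665
finger_force: 30.0
```

```bash
python3 chk.py 19
```

```text
[ 0.55442004 -0.07512267  0.11723169] 0.06592313603386678 [-3.60294758e-01  9.53427398e-04 -1.04146474e+00]
-90 [230.9, 210.8] [292.6 268.2]
-70 [234.0, 221.8] [302.9 279.3]
-60 [233.6, 226.3] [307.3 285. ]
-50 [231.9, 229.9] [311.1 290.6]
-40 [228.7, 232.4] [314.1 296.1]
-20 [218.4, 233.9] [317.4 305.8]
-10 [211.5, 232.7] [317.5 309.8]
221 213
173 102 107 115 116 117 119 117 116 113 115 114 114 113 112  76 101 102 106
176 102  77 117 117 116 115 116 114 118 115 115 113 113 114  91 101 103 109
179 102  72 118 117 115 118 118 115 114 111 110 108 106 104  85  97 102 110
182 102  83  66  67  71  70  73  73  73  72  72  70  69  65  60  92 102 105
185 102  89  65  67  71  69  72  73  75  73  71  69  68  66  58  88 102 109
188 102  94  64  67  69  72  72  73  75  73  70  70  69  65  59  85 101 107
191 103 103  65  67  69  72  72  73  72  72  71  68  69  65  63  82 103 109
194 102 103  54  67  68  70  72  72  73  73  72  70  69  65  63  78 103 110
197 103 102  53  65  70  71  72  72  75  72  70  71  68  67  80  77 103 111
200 104 103  57  65  68  70  71  72  74  73  71  69  68  65  81  73 1
[... 598 characters left out ...]
  73  71  71  72
227  71  70  71  74  70  70  73  71  72  72  72  71  70  72  73  72  71  72
230  70  70  71  71  71  69  72  71  71 118 118 118 117 118 108 119 100  89
233  70  69  71  72  70  72  72  70  72 117 115 120 117 118 117 117 117 116
236  72  73  70  71  70  71  72  69  70 116 115 115 117 117 114 103 106 104
239  70  69  71  70  72  70  72  70  80 115 103 102  71  73  69  72  71  71
242  70  70  70  70  72  70  71  71  72  72  72  69  70  72  72  72  72  70
245  72  69  71  70  70  71  69  71  68  71  70  71  71  71  71  70  70  70
248  68  71  69  68  71  69  70  71  70  69  71  70  70  72  71  71  71  70
251  68  69  70  68  70  71  70  68  69  70  71  70  72  71  72  69  72  71
```

Request:
arm_command --pt "-0.03 0.06 0 0" --pt "-0.06 0.13 0 0" --pt "-0.1 0.2 0 0" --pt "-0.13 0.268 0 0" --pt "-0.13 0.268 -0.05 0" --pt "-0.13 0.268 -0.116 0" --pt "-0.13 0.268 -0.116 0" --pt "-0.13 0.268 -0.116 0"

```text
time: 34.95
tool_pos: [0.4879, 0.0586, 0.0578]
ee_rot: [-3.137, 0.0, 1.57]
wrist_force: [-0.3, 0.0, -0.2]
width: 0.0658
finger_force: 30.0
```

Request:
arm_command --pt "0 0 -0.006 0" --pt "0 0 -0.012 0" --pt "0 0 -0.012 0"

```text
time: 35.2
tool_pos: [0.4906, 0.0589, 0.0546]
ee_rot: [3.14, 0.0, 1.57]
wrist_force: [-0.3, 0.2, -0.7]
width: 0.0661
finger_force: 30.0
```

Request:
arm_command --pt "0 0 -0.006 0" --pt "0 0 -0.012 0" --pt "0 0 -0.012 0"

```text
time: 35.45
tool_pos: [0.4894, 0.0594, 0.0472]
ee_rot: [-3.141, 0.0, 1.571]
wrist_force: [-0.2, -0.2, -0.9]
width: 0.066
finger_force: 30.0
```

Request:
arm_command --pt "0 0 -0.004 0" --pt "0 0 -0.008 0" --pt "0 0 -0.008 0"

```text
time: 35.7
tool_pos: [0.4891, 0.0596, 0.043]
ee_rot: [-3.141, -0.0, 1.572]
wrist_force: [-0.2, 0.0, -1.5]
width: 0.0663
finger_force: 30.0
```

Request:
arm_command --pt "0 -0.006 -0.003 0" --pt "0 -0.012 -0.006 0" --pt "0 -0.018 -0.008 0" --pt "0 -0.018 -0.008 0"

```text
time: 36.03
tool_pos: [0.4893, 0.0499, 0.0392]
ee_rot: [-3.141, 0.0, 1.571]
wrist_force: [-0.2, -0.5, -0.3]
width: 0.0663
finger_force: 30.0
```

Request:
arm_command --pt "0 -0.006 -0.003 0" --pt "0 -0.012 -0.006 0" --pt "0 -0.018 -0.008 0" --pt "0 -0.018 -0.008 0"

```text
time: 36.37
tool_pos: [0.4893, 0.041, 0.0352]
ee_rot: [-3.141, 0.0, 1.571]
wrist_force: [-0.3, 0.9, -0.9]
width: 0.0661
finger_force: 30.0
```

Request:
arm_command --pt "0 -0.006 -0.002 0" --pt "0 -0.012 -0.004 0" --pt "0 -0.018 -0.006 0" --pt "0 -0.018 -0.006 0"

```text
time: 36.7
tool_pos: [0.4894, 0.032, 0.0322]
ee_rot: [-3.141, 0.0, 1.571]
wrist_force: [-0.1, -0.1, -0.9]
width: 0.0659
finger_force: 30.0
```

Request:
arm_command --pt "0 0 -0.004 0" --pt "0 0 -0.008 0" --pt "0 0 -0.008 0"

```text
time: 36.95
tool_pos: [0.4891, 0.0326, 0.028]
ee_rot: [-3.141, -0.0, 1.572]
wrist_force: [0.4, 0.6, -0.5]
width: 0.0658
finger_force: 30.0
```

Request:
arm_command --pt "0 0 -0.004 0" --pt "0 0 -0.008 0" --pt "0 0 -0.008 0"

```text
time: 37.2
tool_pos: [0.4892, 0.0327, 0.024]
ee_rot: [-3.141, -0.0, 1.572]
wrist_force: [-0.1, -0.4, -1.5]
width: 0.0657
finger_force: 30.0
```

```bash
python3 - <<'E'
from h import *
a=snap('side','s20');b=snap('top','t20')
o=robot.get_obs(); print(o['tool_pos'],o['wrist_force'])
g=np.hstack([cv2.resize(a[120:270,110:260],(400,400),interpolation=cv2.INTER_CUBIC),cv2.resize(b[170:320,180:330],(400,400),interpolation=cv2.INTER_CUBIC)])
cv2.imwrite('pics/m20.png',g[:,:,::-1])
E
```

```text
[0.48937911 0.03260268 0.02431999] [ 1.02751636 -0.55886613 -0.29685315]
```

View pics/m20.png

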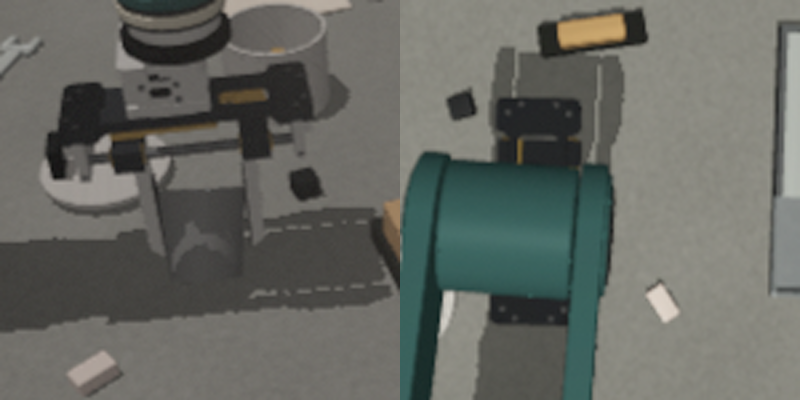

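Request:
arm_command --pt "0 0 -0.004 0" --pt "0 0 -0.008 0" --pt "0 0 -0.008 0"

```text
time: 37.55
tool_pos: [0.4901, 0.033, 0.0225]
ee_rot: [3.14, -0.001, 1.572]
wrist_force: [-3.9, 1.2, 8.6]
width: 0.0656
finger_force: 30.0
```

Request:
arm_command --pt "0 0 -0.004 0" --pt "0 0 -0.008 0" --pt "0 0 -0.008 0"

```text
time: 37.8
tool_pos: [0.4915, 0.0337, 0.0212]
ee_rot: [3.137, -0.002, 1.572]
wrist_force: [-5.7, 3.8, 19.2]
width: 0.0659
finger_force: 30.0
```

Request:
arm_command --pt "0 0 -0.004 0" --pt "0 0 -0.008 0" --pt "0 0 -0.008 0"

```text
time: 38.05
tool_pos: [0.4918, 0.0345, 0.0194]
ee_rot: [3.136, -0.003, 1.572]
wrist_force: [-9.7, 4.5, 29.5]
width: 0.0662
finger_force: 30.0
```

Request:
arm_command --pt "0 -0.008 0 0" --pt "0 -0.016 0 0" --pt "0 -0.024 0 0" --pt "0 -0.024 0 0"

```text
time: 38.38
tool_pos: [0.4918, 0.022, 0.0181]
ee_rot: [3.136, -0.003, 1.572]
wrist_force: [-6.7, 3.8, 22.6]
width: 0.066
finger_force: 30.0
```

Request:
arm_command --pt "0 -0.008 0 0" --pt "0 -0.016 0 0" --pt "0 -0.024 0 0" --pt "0 -0.024 0 0"

```text
time: 38.72
tool_pos: [0.4921, 0.0086, 0.0162]
ee_rot: [3.135, -0.001, 1.571]
wrist_force: [-1.5, 0.5, 12.6]
width: 0.066
finger_force: 30.0
```

```bash
cat > dump.py <<'E'
import sys
from fit import *
n=sys.argv[1]; a=snap('side','s'+n);b=snap('top','t'+n)
o=robot.get_obs(); print(o['tool_pos'],o['wrist_force'],o['time'])
x,y,z=o['tool_pos']
dy,zz=float(sys.argv[2]),float(sys.argv[3])
u,v=w2px('side',np.array([[x,y+dy,zz]]))[0].astype(int)
g=cv2.cvtColor(a,cv2.COLOR_RGB2GRAY)[v-34:v+34:2,u-30:u+32:3]
for i,r in enumerate(g): print(v-34+2*i,' '.join('%3d'%q for q in r))
print('cols from',u-30)
E
python3 dump.py 21 -.03 .04
```

```text
[0.49209469 0.00861555 0.01621358] [-2.14519428  0.85589386 11.95506116] 38.8167
188  32  35  60  75  55  55  62  74  83  93 108 115 116 113 115  39  38  37  38 113  33
190  33  33  53  63  60 116 114 114 116 118 114 116 116 115 116  65  72  93 113 112  43
192  33  30  48  76 100 116 113 111 101  99 100 100 100 106 115 100 101 114 113 113  97
194  32  32  43  88 115  95  62  73  79  83  86  88  77  67  69  87  99 114 113 112 113
196  55  83  99  75  82  60  63  69  79  84  86  88  68  64  61  83  99 112 113 115 115
198  79 110  99  83  58  59  63  66  81  85  88  77  68  66  61  76 101 105 114 113 114
200 117 112 100  87  58  58  63  66  80  83  68  68  66  65  62  72 101 109 114 112 113
202 118 113 102  94  60  64  62  66  76  78  67  65  65  65  60  66  99 108 113 115 114
204 117 115  99 101  55  65  65  68  68  67  68  68  65  63  59  81 100 109 113 114 115
206 116 116 101 101  49  65  65  68  68  69  67  66  65  64  60  97 100 101 112 107  69
208 115 115 106 100  45  64  66  67  68  67  67  66  64  64  60  58 100  92  68  70  71
210 105  93  86 101  53  63  66  68  67  68  68  68
[... 1286 characters left out ...]
69  68  68  68  69  70  69  69  69  69  70  70  70  70  71  72  69  71
242  70  67  70  68  69  67  72  69  71  68  69  66  69  69  69  69  71  72  69  78  71
244  67  69  68  69  68  68  71  78  88  88  87  90  90 101 117 114 116 116 117 114 100
246  87 101  86 116 115 113 116 112 115 119 117 117 114 111 115 115 116 114 113 116 114
248 115 116 115 117 113 115 116 114 114 116 114 116 111 113 116 113 114 116 114 115 117
250 113 114 115 115 118 116 115 115 115 112 115 116 114 114 114 113 116 117 116 115 116
252 119 118 116 117 119 115 117 115 115 112 116 114 113 116 115 114 116 113 114 111 114
254 118 114 116 116 116 117 116 115 117 115 119 117 116 116 115 114 115 112 114 114 113
cols from 159
```

```bash
python3 - <<'E'
from fit import *
# corner C on bench; cup tilt phi mouth toward +y; pivot y at tool y given hp
y=.0086
for hp in (52,66):
 for phi in (0,15,30,40,55,70,90):
  t=np.radians(phi); ax=np.array([0,np.sin(t),np.cos(t)]); fr=np.array([0,np.cos(t),-np.sin(t)])  # fr: +y side
  B=-hp*ax; low=B+28*fr; off=np.array([.492,y,-low[2]/1e3])
  pts=dict(rimfar=(70-hp)*ax+34.5*fr, rimnear=(70-hp)*ax-34.5*fr, basenear=B-28*fr, baselow=low)
  print(hp,phi,'pz',round(-low[2]),{k:w2px('side',(off+p/1e3)[None])[0].round(0).astype(int).tolist() for k,p in pts.items()},'top',[int(w2px('top',(off+p/1e3)[None])[0][0]) for p in pts.values()])
E
```

```text
52 0 pz 52 {'rimfar': [186, 191], 'rimnear': [187, 212], 'basenear': [191, 236], 'baselow': [190, 218]} top [228, 258, 255, 233]
52 15 pz 57 {'rimfar': [186, 192], 'rimnear': [186, 205], 'basenear': [191, 235], 'baselow': [190, 222]} top [227, 255, 260, 239]
52 30 pz 59 {'rimfar': [187, 194], 'rimnear': [186, 199], 'basenear': [190, 233], 'baselow': [191, 227]} top [227, 252, 265, 245]
52 40 pz 58 {'rimfar': [187, 198], 'rimnear': [186, 197], 'basenear': [190, 232], 'baselow': [191, 230]} top [227, 249, 267, 249]
52 55 pz 53 {'rimfar': [188, 204], 'rimnear': [186, 195], 'basenear': [189, 230], 'baselow': [191, 235]} top [229, 245, 268, 255]
52 70 pz 44 {'rimfar': [189, 212], 'rimnear': [186, 195], 'basenear': [189, 227], 'baselow': [192, 240]} top [232, 241, 268, 260]
52 90 pz 28 {'rimfar': [191, 223], 'rimnear': [187, 199], 'basenear': [189, 224], 'baselow': [192, 244]} top [237, 235, 265, 265]
66 0 pz 66 {'rimfar': [186, 191], 'rimnear': [187, 212], 'basenear': [191, 236], 'baselow': [190, 218]} top [228, 258, 255, 233]
66 15 pz 71 {'rimfar': [186, 193], 'rimnear': [186, 206], 'basenear': [191, 236], 'baselow': [190, 223]} top [228, 257, 262, 240]
66 30 pz 71 {'rimfar': [187, 197], 'rimnear': [186, 202], 'basenear': [190, 236], 'baselow': [191, 229]} top [230, 255, 267, 248]
66 40 pz 69 {'rimfar': [187, 200], 'rimnear': [186, 200], 'basenear': [190, 235], 'baselow': [191, 233]} top [231, 253, 270, 253]
66 55 pz 61 {'rimfar': [188, 207], 'rimnear': [186, 198], 'basenear': [190, 234], 'baselow': [192, 239]} top [234, 250, 273, 259]
66 70 pz 49 {'rimfar': [189, 216], 'rimnear': [186, 199], 'basenear': [189, 232], 'baselow': [192, 244]} top [237, 246, 274, 265]
66 90 pz 28 {'rimfar': [191, 228], 'rimnear': [187, 203], 'basenear': [189, 229], 'baselow': [192, 249]} top [243, 241, 271, 271]
```

Request:
arm_command --pt "0 -0.01 0 0" --pt "0 -0.02 0 0" --pt "0 -0.03 0 0" --pt "0 -0.04 0 0" --pt "0 -0.05 0 0" --pt "0 -0.06 0 0" --pt "0 -0.06 0 0"

```text
time: 39.4
tool_pos: [0.4892, -0.0224, 0.0123]
ee_rot: [-3.141, 0.0, 1.571]
wrist_force: [-0.6, 1.0, 3.2]
width: 0.0662
finger_force: 30.0
```

```bash
python3 dump.py 22 -.02 .04; python3 - <<'E'
from fit import *
y=robot.get_obs()['tool_pos'][1]
for hp in (50,):
 for phi in (-10,0,10,20,30,40,55):
  t=np.radians(phi); ax=np.array([0,np.sin(t),np.cos(t)]); fr=np.array([0,np.cos(t),-np.sin(t)])
  B=-hp*ax; low=B+28*fr*np.sign(phi+.1); off=np.array([.492,y,-low[2]/1e3])
  pts=dict(rimfar=(70-hp)*ax+34.5*fr, rimnear=(70-hp)*ax-34.5*fr, basenear=B-28*fr, baselow=low)
  print(hp,phi,'pz',round(-low[2]),{k:w2px('side',(off+p/1e3)[None])[0].round(0).astype(int).tolist() for k,p in pts.items()})
E
```

```text
[ 0.48924586 -0.02196336  0.0124058 ] [-0.92777999  0.4246878   3.24424006] 39.5
195  40  37  32 103 115 116 118 114 109 104 100  74  60  54  57  38  36  35  36  69  63
197  33  41  70 110  96  72  63  53  55  60  58  64  60  56  56  46  37  38  38  97 115
199  31  33  75  92  55  63  64  57  53  54  57  63  82 106 116  58  37  36  38 102 116
201  33  31  54  59  65  73  67  58  70  75  77  79  82  65  98  72  37  51  63 101 116
203  30  29  54  99 114  68  61  65  65  74  78  79  77  67  66  68 103 111 116 115 114
205  29  30  39  93  84  60  63  64  71  75  77  79  75  67  63  63 102 109 117 118 116
207  42  52  66  78  60  58  62  65  69  73  77  80  67  66  63  63 101 101 115 116 115
209 118 104 102  83  58  58  61  65  69  74  77  79  69  66  64  55 102 105 117 115 117
211 118 113 102  88  61  57  61  66  66  72  77  74  69  66  63  53 102 103 112 111 120
213 119 112 100  92  58  58  62  64  67  73  77  68  68  67  62  64 102 104 118 117 116
215 114 106 102 102  49  63  61  65  67  73  77  68  65  65  60  70 102 102  72  96  72
217  69  68 102 104  47  62  64  63  66  66  67  66
[... 2021 characters left out ...]
, 'rimnear': [188, 225], 'basenear': [192, 243], 'baselow': [192, 243]}
50 0 pz 50 {'rimfar': [187, 200], 'rimnear': [188, 223], 'basenear': [192, 246], 'baselow': [191, 227]}
50 10 pz 54 {'rimfar': [187, 200], 'rimnear': [187, 218], 'basenear': [192, 246], 'baselow': [191, 230]}
50 20 pz 57 {'rimfar': [187, 201], 'rimnear': [187, 213], 'basenear': [191, 245], 'baselow': [191, 234]}
50 30 pz 57 {'rimfar': [187, 203], 'rimnear': [186, 209], 'basenear': [191, 244], 'baselow': [191, 237]}
50 40 pz 56 {'rimfar': [188, 206], 'rimnear': [186, 206], 'basenear': [190, 243], 'baselow': [192, 240]}
50 55 pz 52 {'rimfar': [189, 213], 'rimnear': [186, 204], 'basenear': [190, 240], 'baselow': [192, 245]}
```

Request:
arm_command --pt "0 -0.01 0 0" --pt "0 -0.02 0 0" --pt "0 -0.03 0 0" --pt "0 -0.03 0 0"

```text
time: 39.83
tool_pos: [0.4894, -0.0374, 0.0124]
ee_rot: [-3.141, 0.001, 1.571]
wrist_force: [-1.1, 0.3, 2.2]
width: 0.0661
finger_force: 30.0
```

Request:
arm_command --pt "0 0 0 0" --pt "0 0 0 0" --pt "0 0 0 0" --pt "0 0 0 0" --pt "0 0 0 0" --pt "0 0 0 0" --claw 0

```text
time: 40.33
tool_pos: [0.4895, -0.0364, 0.0124]
ee_rot: [-3.142, 0.0, 1.572]
wrist_force: [0.5, -0.6, -0.3]
width: 0.0941
finger_force: 0.0
```

Request:
arm_command --pt "0 0 0.06 0" --pt "0 0 0.12 0" --pt "0 0 0.18 0" --pt "0 0 0.24 0" --pt "0 0 0.3 0" --pt "0 0 0.3 0"

```text
time: 40.83
tool_pos: [0.4932, -0.037, 0.17]
ee_rot: [3.128, 0.002, 1.572]
wrist_force: [1.1, -0.1, 0.3]
width: 0.0938
finger_force: 0.0
```

Request:
arm_command --pt "-0.05 0.06 0 0" --pt "-0.1 0.12 0 0" --pt "-0.15 0.18 0 0" --pt "-0.2 0.24 0 0" --pt "-0.25 0.3 0 0" --pt "-0.264 0.376 0 0" --pt "-0.264 0.376 0 0"

```text
time: 41.42
tool_pos: [0.3548, 0.1569, 0.1623]
ee_rot: [-3.141, -0.004, 1.581]
wrist_force: [-0.9, 0.2, -0.6]
width: 0.0941
finger_force: 0.0
```

```bash
python3 - <<'E'
from fit import *
a=snap('side','s23');b=snap('top','t23')
o=robot.get_obs(); print(o['tool_pos'],o['time'])
g=cv2.cvtColor(a,cv2.COLOR_RGB2GRAY)
gt=cv2.cvtColor(b,cv2.COLOR_RGB2GRAY)
# cup rim fits
for nm,G,cam in(('top',gt,'top'),('side',g,'side')):
  G=G.astype(float); print(nm,'rim upright in/out',fit(G,cam,(.489,-.04),.07,.031,-1),fit(G,cam,(.489,-.04),.07,.0345,1))
u,v=w2px('side',np.array([[.49,-.04,.04]]))[0].astype(int)
q=g[v-34:v+34:2,u-30:u+32:3]
for i,r in enumerate(q): print(v-34+2*i,' '.join('%3d'%w for w in r))
for nm,im in(('s',a),('t',b)):
    h=cv2.cvtColor(im,cv2.COLOR_RGB2HSV); m=cv2.inRange(h,(12,110,60),(35,255,255)); 
    k,l,st,ce=cv2.connectedComponentsWithStats(m); print(nm,[(int(s[4]),c.round().tolist()) for s,c in zip(st[1:],ce[1:]) if s[4]>2])
E
```

```text
[0.35681295 0.15252919 0.1621039 ] 41.5167
top rim upright in/out [32.6019, 0.486, -0.035] [3.0373, 0.4855, -0.0355]
side rim upright in/out [16.098, 0.486, -0.035] [4.3026, 0.4855, -0.0355]
194 108  80  66  66  64  67  65  64  67  65  67  67  67  67  65  66  67  65 102 106 107
196  71  66  65  67  66  65  67  66  67  64  67  69  66  67  66  66  67  74  94 108 107
198  66  83  84  77  83  75  65  63  64  67  66  66  67  67  67  67  75 107 108 107 106
200 110 109 110 107 108 106  65  66  66  64  65  66  66  65  66  83 107 107 108 107 106
202 109 109 109 106  97  65  65  65  64  64  67  65  84  94 109 107 106 106 107 108 107
204 110 107  96  64  66  64  66  66  64  72  79 104 106 106 108 108 104 108 107 107 107
206  86  64  64  64  66  67  68  80  88  80  77  90  99 106 107 106 108 107 107 109 108
208  64  63  65  65  72  79  85  61  62  68  69  70  66  93 108 105 107 106 106 108 107
210  64  64  82 110 107  71  59  61  64  62  70  69  72  69  99 107 109 107 108 106 109
212  81 107 110 108  89  57  60  61  62  67  69  71  72  72  88 107 108 107 108 106 110
214 108 108 109 106  56  56  
[... 1761 characters left out ...]
9 108 108 108 109 110 107 106 107 107 109 107 105 107 106
256 110 107 110 112 109 108 107 110 108 109 110 108 108 108 107 106 106 108 106 108 109
258 109 110 110 109 109 110 109 107 106 108 109 107 104 108 106 105 108 108 106 106 105
260 111 107 111 110 111 110 108 110 107 110 108 110 107 107 106 106 109 106 107 107 106
s [(118, [78.0, 79.0]), (2313, [430.0, 121.0]), (3, [136.0, 82.0]), (5, [71.0, 86.0]), (1398, [342.0, 216.0]), (172, [434.0, 373.0]), (3, [409.0, 375.0])]
t [(1036, [262.0, 115.0]), (211, [404.0, 123.0]), (263, [252.0, 181.0]), (30, [131.0, 203.0]), (50, [122.0, 210.0]), (11, [133.0, 213.0]), (31, [131.0, 224.0]), (45, [4.0, 269.0]), (51, [147.0, 303.0]), (7, [171.0, 353.0])]
```

Request:
arm_command --pt "0 -0.08 0.02 0" --pt "0 -0.16 0.02 0" --pt "0 -0.24 0.02 0" --pt "0 -0.3 0.02 0" --pt "0 -0.3 0.02 0"

```text
time: 41.93
tool_pos: [0.3575, -0.0045, 0.1722]
ee_rot: [-3.141, 0.003, 1.561]
wrist_force: [0.3, -0.6, -0.1]
width: 0.0938
finger_force: 0.0
```

```bash
sed -i 's/def fit(g,cam,x0,z,r,sgn,scale=1,off=(0,0)):/def fit(g,cam,x0,z,r,sgn,scale=1,off=(0,0),R=.008,st=.0005):/; s/np.arange(-.008,.0081,.0005)/np.arange(-R,R+1e-5,st)/g' fit.py
cat > lid.py <<'E'
from fit import *
def lid(n,c0=(.4,.17),z=.014):
    for cam in('top','side'):
        G=cv2.cvtColor(snap(cam,f'{cam}{n}'),cv2.COLOR_RGB2GRAY).astype(float)
        b=fit(G,cam,c0,z,.058,1,R=.05,st=.002); b=fit(G,cam,b[1:],z,.058,1,R=.004); print(cam,b)
        if cam=='top':
            # tab: dark blob near
            u,v=w2px(cam,np.array([[b[1],b[2],z]]))[0].astype(int)
            m=(G[v-32:v+32,u-32:u+32]<45).astype('uint8'); k,l,st,ce=cv2.connectedComponentsWithStats(m)
            for s,c in zip(st[1:],ce[1:]):
                if s[4]>25: print('dark',s.tolist(),px2w('top',c[0]+u-32,c[1]+v-32,z+.032).round(4), 'L',px2w('top',s[0]+u-32.5,c[1]+v-32,z+.032).round(4),'R',px2w('top',s[0]+s[2]+u-32.5,c[1]+v-32,z+.032).round(4))
if __name__=='__main__':
    import sys; lid(sys.argv[1]); o=robot.get_obs(); print(o['tool_pos'])
E
python3 lid.py 24
```

```text
top [37.6228, 0.4015, 0.172]
dark [24, 47, 15, 6, 37] [0.367  0.1636 0.046 ] L [0.3665 0.1845 0.046 ] R [0.3673 0.1493 0.046 ]
side [18.6072, 0.401, 0.172]
[ 0.35751859 -0.00052707  0.17216451]
```

Request:
arm_command --pt "0.006 0.08 0 0.015" --pt "0.006 0.16 0 0.015" --pt "0.006 0.24 0 0.015" --pt "0.006 0.338 0 0.015" --pt "0.006 0.338 0 0.015" --pt "0.006 0.338 -0.06 0.015" --pt "0.006 0.338 -0.12 0.015" --pt "0.006 0.338 -0.18 0.015"

```text
time: 42.7
tool_pos: [0.3606, 0.1716, 0.0817]
ee_rot: [3.14, -0.0, 1.606]
wrist_force: [0.0, 0.6, -0.5]
width: 0.0941
finger_force: 0.0
```

Request:
arm_command --pt "0 0 -0.05 0" --pt "0 0 -0.09 0" --pt "0 0 -0.12 0" --pt "0 0 -0.126 0" --pt "0 0 -0.126 0"

```text
time: 43.12
tool_pos: [0.3593, 0.1704, 0.0183]
ee_rot: [-3.138, 0.001, 1.604]
wrist_force: [-0.1, -0.4, 0.2]
width: 0.094
finger_force: 0.0
```

Request:
arm_command --pt "0 0 0 0" --pt "0 0 0 0" --pt "0 0 0 0" --pt "0 0 0 0" --pt "0 0 0 0" --pt "0 0 0 0" --pt "0 0 0 0" --pt "0 0 0 0" --claw 1

```text
time: 43.78
tool_pos: [0.3605, 0.1705, 0.0196]
ee_rot: [3.141, -0.0, 1.603]
wrist_force: [-1.0, 0.2, 0.1]
width: 0.0439
finger_force: 0.0
```

Request:
arm_command --pt "0 0 0 0" --pt "0 0 0 0" --pt "0 0 0 0" --pt "0 0 0 0" --pt "0 0 0 0" --pt "0 0 0 0" --pt "0 0 0 0"

```text
time: 44.37
tool_pos: [0.3605, 0.1705, 0.0195]
ee_rot: [-3.142, 0.0, 1.603]
wrist_force: [0.4, 0.2, 0.7]
width: 0.0116
finger_force: 30.0
```

Request:
arm_command --pt "0 0 0.05 0" --pt "0 0 0.1 0" --pt "0 0 0.15 0" --pt "0 0 0.2 0" --pt "0 0 0.25 0" --pt "0 0 0.29 0" --pt "0 0 0.29 0"

```text
time: 44.95
tool_pos: [0.363, 0.1714, 0.1691]
ee_rot: [3.133, -0.002, 1.603]
wrist_force: [0.8, 0.5, 0.2]
width: 0.0119
finger_force: 30.0
```

Request:
arm_command --pt "0.05 0.031 0 0" --pt "0.1 0.062 0 0" --pt "0.15 0.093 0 0" --pt "0.2 0.124 0 0" --pt "0.25 0.155 0 0" --pt "0.3 0.186 0 0" --pt "0.333 0.207 0 0" --pt "0.333 0.207 0 0"

```text
time: 45.62
tool_pos: [0.5285, 0.2751, 0.1608]
ee_rot: [-3.139, 0.001, 1.603]
wrist_force: [-0.3, 0.1, -1.4]
width: 0.0118
finger_force: 30.0
```

Request:
arm_command --pt "0 0 -0.04 0" --pt "0 0 -0.08 0" --pt "0 0 -0.11 0" --pt "0 0 -0.12 0" --pt "0 0 -0.12 0" --pt "0 0 -0.12 0"

```text
time: 46.12
tool_pos: [0.5265, 0.2737, 0.1043]
ee_rot: [-3.141, 0.0, 1.603]
wrist_force: [1.0, 0.4, -1.0]
width: 0.0116
finger_force: 30.0
```

```bash
python3 - <<'E'
from fit import *
for cam in('top','side'):
    G=cv2.cvtColor(snap(cam,cam+'25'),cv2.COLOR_RGB2GRAY).astype(float)
    print(cam,fit(G,cam,(.567,.275),.099,.058,1,R=.012,st=.001))
print(robot.get_obs()['tool_pos'],robot.get_obs()['wrist_force'])
E
```

```text
top [21.6711, 0.568, 0.275]
side [1.1178, 0.557, 0.277]
[0.52752654 0.27418845 0.10591844] [-0.08019027  0.10256918 -1.0301983 ]
```

Request:
arm_command --pt "0 0 -0.006 0" --pt "0 0 -0.012 0" --pt "0 0 -0.018 0" --pt "0 0 -0.018 0"

```text
time: 46.55
tool_pos: [0.5266, 0.2739, 0.0948]
ee_rot: [-3.141, 0.0, 1.603]
wrist_force: [-0.5, -0.5, -1.1]
width: 0.0118
finger_force: 30.0
```

Request:
arm_command --pt "0 0 -0.004 0" --pt "0 0 -0.008 0" --pt "0 0 -0.008 0"

```text
time: 46.8
tool_pos: [0.5271, 0.2741, 0.0916]
ee_rot: [3.141, -0.0, 1.603]
wrist_force: [-0.3, 1.0, -0.6]
width: 0.0121
finger_force: 30.0
```

Request:
arm_command --pt "0 0 -0.002 0" --pt "0 0 -0.004 0" --pt "0 0 -0.004 0"

```text
time: 47.05
tool_pos: [0.5272, 0.2741, 0.0915]
ee_rot: [3.14, -0.0, 1.603]
wrist_force: [-2.7, -0.6, 6.9]
width: 0.012
finger_force: 30.0
```

Request:
arm_command --pt "0 0 0.002 0" --pt "0 0 0.002 0" --pt "0 0 0.002 0" --pt "0 0 0.002 0" --pt "0 0 0.002 0" --pt "0 0 0.002 0" --pt "0 0 0.002 0" --claw 0

```text
time: 47.63
tool_pos: [0.5269, 0.274, 0.0902]
ee_rot: [-3.141, 0.0, 1.603]
wrist_force: [0.2, 0.6, -0.3]
width: 0.055
finger_force: 0.0
```

Request:
arm_command --pt "0 0 0.05 0" --pt "0 0 0.1 0" --pt "0 0 0.16 0" --pt "0 0 0.2 0" --pt "0 0 0.2 0"

```text
time: 48.05
tool_pos: [0.5295, 0.2751, 0.1968]
ee_rot: [3.131, -0.004, 1.603]
wrist_force: [0.2, 0.4, 0.7]
width: 0.0884
finger_force: 0.0
```

Request:
arm_command --pt "-0.08 -0.05 0 0" --pt "-0.16 -0.1 0 0" --pt "-0.24 -0.15 0 0" --pt "-0.3 -0.2 0 0" --pt "-0.36 -0.25 0 0" --pt "-0.36 -0.3 0 0" --pt "-0.36 -0.3 0 0"

```text
time: 48.63
tool_pos: [0.3447, 0.1206, 0.1896]
ee_rot: [-3.141, 0.003, 1.599]
wrist_force: [0.4, 1.9, -0.4]
width: 0.0939
finger_force: 0.0
```

```bash
python3 - <<'E'
from fit import *
im={}
for cam in('top','side'):
    im[cam]=snap(cam,cam+'26');G=cv2.cvtColor(im[cam],cv2.COLOR_RGB2GRAY).astype(float)
    for z in(.082,.086,.092): print(cam,z,fit(G,cam,(.567,.275),z,.058,1,R=.01))
    print('cup',fit(G,cam,(.486,-.035),.07,.031,-1))
print(robot.get_obs()['tool_pos'],robot.get_obs()['time'])
h=cv2.cvtColor(im['top'],cv2.COLOR_RGB2HSV); g=cv2.cvtColor(im['top'],cv2.COLOR_RGB2GRAY)
m=cv2.inRange(h,(8,80,100),(30,255,255)); m[:, :200]=0
k,l,st,ce=cv2.connectedComponentsWithStats(m)
for i in range(1,k):
    if st[i][4]>20:
        r=cv2.minAreaRect(np.argwhere(l==i)[:,::-1].astype(np.float32)); print('wood',st[i].tolist(),r, [px2w('top',*p,.054).round(4)[:2].tolist() for p in cv2.boxPoints(r)])
# chips: bright on plate
p=g[185:250,325:372].copy(); m=(p>195).astype('uint8'); k,l,st,ce=cv2.connectedComponentsWithStats(m)
print('chips',[(int(s[4]),px2w('top',c[0]+325,c[1]+185,.034).round(4)[:2].tolist()) for s,c in zip(st[1:],ce[1:]) if s[4]>4])
E
```

```text
top 0.082 [38.979, 0.5685, 0.277]
top 0.086 [39.3711, 0.5685, 0.2755]
top 0.092 [38.4753, 0.5685, 0.274]
cup [32.404, 0.486, -0.035]
side 0.082 [6.3121, 0.568, 0.2825]
side 0.086 [6.1942, 0.5675, 0.276]
side 0.092 [6.1757, 0.567, 0.266]
cup [13.9902, 0.486, -0.0355]
[0.34670095 0.12354404 0.18988314] 48.7333
wood [241, 90, 41, 58, 1038] ((261.0094299316406, 118.21697998046875), (28.708354949951172, 53.43325424194336), 15.945395469665527) [[0.7437, 0.0245], [0.871, -0.0077], [0.8529, -0.0751], [0.726, -0.0422]]
wood [397, 115, 17, 17, 218] ((405.0, 123.0), (16.0, 16.0), 90.0) [[0.8134, -0.3532], [0.8143, -0.3919], [0.775, -0.3915], [0.7741, -0.353]]
wood [239, 175, 26, 13, 254] ((251.41998291015625, 180.9399871826172), (9.899495124816895, 25.45584487915039), 81.8698959350586) [[0.6521, 0.0262], [0.6621, -0.0336], [0.6387, -0.0375], [0.6287, 0.0223]]
chips [(10, [0.5753, -0.2203]), (12, [0.5727, -0.2634]), (17, [0.5672, -0.2724]), (13, [0.5651, -0.2192]), (14, [0.5335, -0.271]), (14, [0.5314, -0.2157]), (16, [0.523, -0.2223]), (16, [0.5242, -0.2768])]
```

Request:
arm_command --pt "0.075 -0.033 0 0.02" --pt "0.15 -0.065 0 0.04" --pt "0.225 -0.098 0 0.06" --pt "0.3 -0.13 0 0.06" --pt "0.375 -0.163 0 0.06" --pt "0.45 -0.195 0 0.06" --pt "0.525 -0.228 0 0.06" --pt "0.597 -0.26 0 0.06"

```text
time: 49.4
tool_pos: [0.6482, -0.0054, 0.1879]
ee_rot: [-3.14, -0.001, 1.73]
wrist_force: [0.8, -0.3, 0.6]
width: 0.0939
finger_force: 0.0
```

Request:
arm_command --pt "0 0 0 0" --pt "0 0 -0.08 0" --pt "0 0 -0.16 0" --pt "0 0 -0.22 0" --pt "0 0 -0.22 0" --pt "0 0 -0.22 0"

```text
time: 49.9
tool_pos: [0.644, -0.0046, 0.077]
ee_rot: [-3.135, -0.002, 1.73]
wrist_force: [-0.5, 0.0, 0.0]
width: 0.0937
finger_force: 0.0
```

```bash
python3 - <<'E'
from fit import *
a=snap('side','s27');h=cv2.cvtColor(a,cv2.COLOR_RGB2HSV);m=cv2.inRange(h,(8,60,70),(25,255,255));m[:,320:]=0;m[:170]=0
k,l,st,ce=cv2.connectedComponentsWithStats(m); print([(s.tolist(),c.round(1).tolist()) for s,c in zip(st[1:],ce[1:]) if s[4]>30])
s0=cv2.imread('pics/side26.png');h=cv2.cvtColor(s0,cv2.COLOR_BGR2HSV);m=cv2.inRange(h,(8,60,70),(25,255,255));m[:,320:]=0;m[:170]=0
k,l,st,ce=cv2.connectedComponentsWithStats(m); print([(s.tolist(),c.round(1).tolist()) for s,c in zip(st[1:],ce[1:]) if s[4]>30])
o=robot.get_obs();print(o['tool_pos'],o['ee_rot'])
E
```

```text
[([253, 194, 20, 30, 385], [262.6, 208.6]), ([306, 198, 14, 31, 230], [311.8, 216.7])]
[([254, 194, 19, 30, 387], [262.7, 208.6]), ([307, 197, 13, 31, 237], [311.9, 215.4])]
[ 0.64596983 -0.00491392  0.08044029] [-3.14120163e+00 -4.17173307e-04  1.72986259e+00]
```

Request:
arm_command --pt "0 0 -0.04 0" --pt "0 0 -0.08 0" --pt "0 0 -0.1 0" --pt "0 0 -0.108 0" --pt "0 0 -0.108 0" --pt "0 0 -0.108 0"

```text
time: 50.45
tool_pos: [0.6468, -0.0059, 0.0285]
ee_rot: [3.139, 0.001, 1.729]
wrist_force: [-0.4, -0.8, -0.1]
width: 0.0941
finger_force: 0.0
```

Request:
arm_command --pt "0 0 0 0" --pt "0 0 0 0" --pt "0 0 0 0" --pt "0 0 0 0" --pt "0 0 0 0" --pt "0 0 0 0" --pt "0 0 0 0" --pt "0 0 0 0" --claw 1

```text
time: 51.12
tool_pos: [0.6455, -0.0059, 0.0265]
ee_rot: [3.142, -0.0, 1.729]
wrist_force: [0.0, -0.1, 0.2]
width: 0.0443
finger_force: 0.0
```

Request:
arm_command --pt "0 0 0 0" --pt "0 0 0 0" --pt "0 0 0 0" --pt "0 0 0 0" --pt "0 0 0 0" --pt "0 0 0 0" --pt "0 0 0 0"

```text
time: 51.7
tool_pos: [0.6454, -0.006, 0.0265]
ee_rot: [-3.141, -0.0, 1.729]
wrist_force: [-0.5, -0.5, 0.5]
width: 0.022
finger_force: 30.0
```

Request:
arm_command --pt "0 0 0.04 0" --pt "0 0 0.08 0" --pt "0 0 0.12 0" --pt "0 0 0.16 0" --pt "0 0 0.16 0" --pt "0 0 0.16 0"

```text
time: 52.2
tool_pos: [0.6463, -0.006, 0.1075]
ee_rot: [3.139, 0.001, 1.729]
wrist_force: [0.3, -0.5, -1.3]
width: 0.0218
finger_force: 30.0
```

Request:
arm_command --pt "-0.01 -0.07 0 -0.02" --pt "-0.02 -0.14 0 -0.04" --pt "-0.03 -0.21 0 -0.06" --pt "-0.04 -0.28 0 -0.086" --pt "-0.056 -0.35 0 -0.086" --pt "-0.056 -0.42 0 -0.086" --pt "-0.056 -0.479 0 -0.086" --pt "-0.056 -0.479 0 -0.086"

```text
time: 52.87
tool_pos: [0.6153, -0.2514, 0.1031]
ee_rot: [-3.137, 0.002, 1.542]
wrist_force: [0.7, 0.5, -0.9]
width: 0.0222
finger_force: 30.0
```

```bash
python3 - <<'E'
from fit import *
a=snap('top','t28');o=robot.get_obs();print(o['tool_pos'],o['ee_rot'],o['time'])
g=cv2.cvtColor(a,cv2.COLOR_RGB2GRAY); s=cv2.cvtColor(snap('side','s28'),cv2.COLOR_RGB2GRAY)
m=(s[285:350,195:290]>178).astype('uint8'); k,l,st,ce=cv2.connectedComponentsWithStats(m)
print('chips',[(int(q[4]),px2w('side',c[0]+195,c[1]+285,.034).round(4)[:2].tolist()) for q,c in zip(st[1:],ce[1:]) if q[4]>4])
E
```

```text
[ 0.61568055 -0.24808464  0.1031323 ] [-3.13737868e+00 -1.48520130e-03  1.54394277e+00] 52.9167
chips [(13, [0.5275, -0.2113]), (40, [0.5232, -0.222]), (33, [0.5709, -0.2621]), (48, [0.5669, -0.2721]), (43, [0.5332, -0.2707]), (50, [0.5248, -0.277])]
```

Request:
arm_command --pt "0 0 0 0" --pt "0 0 -0.03 0" --pt "0 0 -0.06 0" --pt "0 0 -0.08 0" --pt "0 0 -0.1 0" --pt "0 0 -0.104 0" --pt "0 0 -0.104 0"

```text
time: 53.55
tool_pos: [0.617, -0.2444, 0.0531]
ee_rot: [-3.139, -0.001, 1.55]
wrist_force: [-0.8, -0.4, -2.2]
width: 0.0219
finger_force: 30.0
```

Request:
arm_command --pt "0 0 -0.004 0" --pt "0 0 -0.008 0" --pt "0 0 -0.008 0"

```text
time: 53.8
tool_pos: [0.6178, -0.2456, 0.051]
ee_rot: [3.141, 0.0, 1.549]
wrist_force: [-0.4, -0.6, -2.5]
width: 0.022
finger_force: 30.0
```

Request:
arm_command --pt "-0.012 0 0 0" --pt "-0.024 0 0 0" --pt "-0.036 0 0 0" --pt "-0.048 0.001 0 0" --pt "-0.06 0.001 0 0" --pt "-0.072 0.001 0 0" --pt "-0.084 0.002 0 0" --pt "-0.096 0.002 0 0"

```text
time: 54.47
tool_pos: [0.569, -0.2444, 0.0507]
ee_rot: [3.141, 0.0, 1.549]
wrist_force: [0.6, -0.5, -1.2]
width: 0.0218
finger_force: 30.0
```

Request:
arm_command --pt "-0.012 0 0 0" --pt "-0.024 0 0 0" --pt "-0.036 0 0 0" --pt "-0.048 0.001 0 0" --pt "-0.06 0.001 0 0" --pt "-0.072 0.001 0 0" --pt "-0.084 0.002 0 0" --pt "-0.096 0.002 0 0"

```text
time: 55.13
tool_pos: [0.5209, -0.2433, 0.0504]
ee_rot: [-3.142, -0.0, 1.549]
wrist_force: [0.2, 0.2, -2.5]
width: 0.0214
finger_force: 30.0
```

Request:
arm_command --pt "-0.012 0 0 0" --pt "-0.024 0 0 0" --pt "-0.036 0 0 0" --pt "-0.048 0.001 0 0" --pt "-0.06 0.001 0 0" --pt "-0.072 0.001 0 0" --pt "-0.084 0.002 0 0" --pt "-0.1 0.002 0 0"

```text
time: 55.8
tool_pos: [0.4711, -0.2424, 0.0506]
ee_rot: [3.141, 0.0, 1.549]
wrist_force: [0.5, 1.3, -1.8]
width: 0.0217
finger_force: 30.0
```

Request:
arm_command --pt "0 0 0 0" --pt "0 0 0 0" --pt "0 0 0 0" --pt "0 0 0.04 0" --pt "0.03 0.0 0.1 0" --pt "0.03 0 0.16 0" --pt "0.03 0 0.2 0" --pt "0.03 0 0.2 0"

```text
time: 56.47
tool_pos: [0.4898, -0.2441, 0.1565]
ee_rot: [3.132, 0.006, 1.549]
wrist_force: [0.5, -0.2, -1.3]
width: 0.0217
finger_force: 30.0
```

Request:
arm_command --pt "0.05 0.07 0 0" --pt "0.1 0.14 0 0" --pt "0.15 0.2 0 0" --pt "0.2 0.26 0 0" --pt "0.25 0.32 0 0" --pt "0.29 0.38 0 0" --pt "0.31 0.44 0 0" --pt "0.31 0.44 0 0"

```text
time: 57.13
tool_pos: [0.6425, -0.016, 0.1474]
ee_rot: [-3.139, -0.004, 1.555]
wrist_force: [-0.7, -1.3, -1.3]
width: 0.0218
finger_force: 30.0
```

```bash
cat > chips.py <<'E'
import sys
from fit import *
n=sys.argv[1]
o=robot.get_obs();print(o['tool_pos'],o['ee_rot'],o['time'])
for cam,(x0,x1,y0,y1) in dict(top=(315,380,175,290),side=(140,305,275,375)).items():
    g=cv2.cvtColor(snap(cam,cam+n),cv2.COLOR_RGB2GRAY)
    m=(g[y0:y1,x0:x1]>178).astype('uint8'); k,l,st,ce=cv2.connectedComponentsWithStats(m)
    print(cam,[(int(q[4]),px2w(cam,c[0]+x0,c[1]+y0,.014).round(3)[:2].tolist()) for q,c in zip(st[1:],ce[1:]) if q[4]>2])
E
python3 chips.py 30
```

```text
[ 0.64245017 -0.01595588  0.1474396 ] [-3.13894012 -0.00422696  1.55538888] 57.1333
top [(2896, [0.574, -0.247]), (112, [0.476, -0.214]), (63, [0.466, -0.276]), (62, [0.466, -0.295])]
side [(15, [0.481, -0.216]), (22, [0.467, -0.215])]
```

Request:
arm_command --pt "0 0 0 0" --pt "0 0 -0.06 0" --pt "0 0 -0.12 0" --pt "0 0 -0.18 0" --pt "0 0 -0.22 0" --pt "0 0 -0.24 0" --pt "0 0 -0.246 0" --pt "0 0 -0.246 0"

```text
time: 57.9
tool_pos: [0.6411, -0.0237, 0.0272]
ee_rot: [-3.141, 0.0, 1.547]
wrist_force: [-0.5, -0.6, -1.8]
width: 0.022
finger_force: 30.0
```

Request:
arm_command --pt "0 0 -0.002 0" --pt "0 0 -0.004 0" --pt "0 0 -0.004 0"

```text
time: 58.15
tool_pos: [0.6421, -0.0228, 0.0264]
ee_rot: [3.14, 0.0, 1.548]
wrist_force: [-0.5, -0.1, -2.4]
width: 0.0216
finger_force: 30.0
```

```bash
python3 - <<'E'
from fit import *
b=cv2.imread('pics/top30.png',0).astype(int)
print('plate dark/bright:',[(i,j,int(b[i,j])) for i in range(188,243) for j in range(328,372) if b[i,j]<100 or b[i,j]>215][:30])
o=robot.get_obs();print(o['tool_pos'],o['wrist_force'])
E
```

```text
plate dark/bright: []
[ 0.64206859 -0.02275949  0.02637222] [-0.47304498 -0.07580924 -2.41708802]
```

Request:
arm_command --pt "0 0 -0.002 0" --pt "0 0 -0.002 0" --pt "0 0 -0.002 0"

```text
time: 58.4
tool_pos: [0.6422, -0.0227, 0.0259]
ee_rot: [3.14, 0.001, 1.549]
wrist_force: [-0.4, -0.8, 3.5]
width: 0.0211
finger_force: 30.0
```

Request:
arm_command --pt "0 0 0 0" --pt "0 0 0 0" --pt "0 0 0 0" --pt "0 0 0 0" --pt "0 0 0 0" --pt "0 0 0 0" --claw 0

```text
time: 58.9
tool_pos: [0.6414, -0.0224, 0.0243]
ee_rot: [-3.141, -0.0, 1.549]
wrist_force: [1.1, -1.4, 1.0]
width: 0.0582
finger_force: 0.0
```

Request:
arm_command --pt "0 0 0.06 0" --pt "0 0 0.12 0" --pt "0 0 0.18 0" --pt "0 0 0.26 0" --pt "0 0 0.34 0" --pt "0 0 0.34 0"

```text
time: 59.4
tool_pos: [0.6456, -0.0228, 0.2059]
ee_rot: [3.123, 0.002, 1.549]
wrist_force: [0.1, -0.5, 1.2]
width: 0.0935
finger_force: 0.0
```

Request:
arm_command --pt "-0.08 0.03 0 0" --pt "-0.16 0.06 0 0" --pt "-0.24 0.1 0 0" --pt "-0.32 0.14 0 0" --pt "-0.4 0.18 0 0" --pt "-0.48 0.22 0 0" --pt "-0.56 0.24 0 0" --pt "-0.56 0.24 0 0"

```text
time: 60.07
tool_pos: [0.3574, 0.0989, 0.1945]
ee_rot: [-3.141, -0.001, 1.551]
wrist_force: [1.3, -0.1, -0.2]
width: 0.094
finger_force: 0.0
```

```bash
python3 chips.py 31; python3 - <<'E'
from fit import *
im={c:cv2.imread(f'pics/{c}31.png') for c in('top','side')}
for cam in im:
    G=cv2.cvtColor(im[cam],cv2.COLOR_BGR2GRAY).astype(float)
    print(cam,'lid',fit(G,cam,(.567,.275),.086,.058,1,R=.01),'cup',fit(G,cam,(.486,-.035),.07,.031,-1))
    h=cv2.cvtColor(im[cam],cv2.COLOR_BGR2HSV);m=cv2.inRange(h,(8,80,80),(35,255,255));k,l,st,ce=cv2.connectedComponentsWithStats(m)
    print([(s.tolist(),c.round(0).tolist()) for s,c in zip(st[1:],ce[1:]) if s[4]>4])
    for i in range(1,k):
        if cam=='top' and st[i][4]>150 and abs(ce[i][0]-258)<15 and abs(ce[i][1]-181)<12:
            r=cv2.minAreaRect(np.argwhere(l==i)[:,::-1].astype(np.float32)); print('grip',r,px2w('top',*r[0],.054).round(4),[px2w('top',*p,.054).round(4)[:2].tolist() for p in cv2.boxPoints(r)])
# difference against start image: changed regions
a=cv2.imread('pics/top0.png').astype(int); d=(np.abs(a-im['top'].astype(int)).max(2)>45).astype('uint8'); d=cv2.morphologyEx(d,cv2.MORPH_OPEN,np.ones((2,2),np.uint8))
k,l,st,ce=cv2.connectedComponentsWithStats(d); print('changed',[(s.tolist()) for s in st[1:] if s[4]>12])
E
```

```text
[0.3574163  0.09889739 0.19447415] [-3.14117868e+00 -9.41791120e-04  1.55123274e+00] 60.0667
top [(3, [0.637, -0.224]), (178, [0.54, -0.208]), (50, [0.524, -0.191]), (76, [0.52, -0.24]), (29, [0.513, -0.262]), (19, [0.511, -0.28]), (99, [0.476, -0.214]), (60, [0.466, -0.275]), (61, [0.467, -0.295])]
side []
top lid [39.4369, 0.5685, 0.2755] cup [32.5184, 0.486, -0.035]
[([241, 90, 41, 58, 1061], [262.0, 115.0]), ([396, 115, 18, 17, 225], [404.0, 123.0]), ([246, 177, 26, 12, 271], [258.0, 182.0]), ([0, 265, 12, 10, 62], [4.0, 269.0]), ([174, 297, 3, 19, 48], [175.0, 307.0])]
grip ((258.48065185546875, 182.36740112304688), (25.38591766357422, 10.459207534790039), 3.012787342071533) [ 0.6423 -0.0225  0.054 ] [[0.6308, 0.008], [0.6558, 0.0074], [0.6539, -0.0531], [0.6289, -0.0523]]
side lid [6.1872, 0.5675, 0.276] cup [13.6396, 0.486, -0.0355]
[([108, 27, 110, 82, 2871], [157.0, 55.0]), ([48, 71, 44, 6, 85], [69.0, 73.0]), ([116, 72, 3, 5, 8], [117.0, 74.0]), ([307, 198, 66, 32, 1464], [342.0, 215.0]), ([256, 200, 15, 29, 342], [263.0, 214.0]), ([428, 360, 13, 24, 196], [434.0, 373.0])]
changed [[254, 174, 26, 18, 288], [232, 178, 16, 15, 172], [87, 223, 159, 161, 9550], [238, 227, 17, 8, 98], [260, 228, 17, 12, 105], [238, 236, 8, 14, 47], [237, 241, 17, 21, 184], [255, 243, 22, 21, 177], [256, 245, 3, 8, 19], [330, 248, 15, 13, 114], [359, 254, 7, 11, 63], [367, 255, 7, 10, 69], [5, 269, 141, 89, 4937]]
```

```bash
python3 - <<'E'
import cv2,numpy as np
for n in('top0','top31'):
    b=cv2.imread(f'pics/{n}.png',0).astype(int)[180:246,326:374]; print(n,(b<110).sum(),(b>195).sum(),b.max())
b=cv2.imread('pics/top31.png',0)[244:272,322:376]
for r in b[::1]: print(' '.join('%3d'%v for v in r[::2]))
E
```

```text
top0 170 82 210
top31 133 0 182
132 143 146 148 148 154 153 153 160 158 162 165 166 168 168 167 174 175 172 175 180 177 177 177 175 177  77
136 136 135 134 135 134 133 133 132 130 136 140 138 143 143 144 152 152 150 157 160 161 162 162 164 161  84
137 136 135 135 134 122 112 112 111 110 125 132 130 130 130 130 129 128 128 130 129 135 136 136 140 118 103
135 135 135 134 134 107  84  82  83  81 118 132 131 130 130 130 129 128 129 130 130 130 129 128 128  92 118
135 135 134 134 134 109 162 178 179 159 153 130 129 129 130 130 129 127 129 128 129 130 129 128 128  92 117
135 134 133 132 133 110 195 212 213 203 196 130 130 130 130 130 128 127 129 129 129 130 129 128 129  88 115
135 135 134 132 134 109 196 213 212 211 212 132 130 130 130 129 129 128 129 129 129 130 130 129 129  83 114
135 137 135 119 113  95 198 214 213 213 212 131 130 130 131 129 128 130 129 129 129 129 131 129 128  82 113
135 137 135 104 170 177 199 197 186 187 186 131 132 131 131 128 128 117 108 105 121 116 110 108 120  82 113
134 135 136 107 205 213 206 195 186 135 133 130 132 131 131 130 129 103 141 166 181 120 119 148 
[... 1255 characters left out ...]
 128 130 129 128 129 129 128 129 129 128 127  61 117
135 134 134 133 134 131 130 128 129 130 129 130 130 129 129 129 129 127 128 128 128 129 129 127 128  60 118
136 134 134 133 134 130 129 129 128 129 128 130 129 129 129 128 128 128 128 128 128 129 128 128 128  60 119
135 134 134 133 133 131 129 130 129 130 129 129 130 130 128 127 128 128 128 129 128 129 129 128 129  62 120
137 135 136 134 133 133 130 129 130 130 129 130 130 130 129 127 128 129 129 129 128 128 128 128 129  61 122
136 136 136 134 134 132 132 131 130 130 130 130 130 130 129 129 129 130 129 128 128 128 128 129 129  60 121
135 136 136 133 133 132 131 131 131 130 130 130 130 129 128 129 129 129 129 129 128 127 128 128 128  59 122
```

```bash
python3 -c "
from bench import robot
print(robot.close_job())"
```

```text
the job is handed in; nothing more can be done
None
```

I handed the job in at about 60 s of the 208 s allowed, and no score came back. On the last images, after the lid was back on I swept all four offcuts into the tray, and the cup (no brass visible in it) and scraper stand upright. I inferred that every block is in the canister from seeing brass there and nowhere else; the multimeter and tape showed no change from the start.

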